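# Assemble a sieve tower on the shaker

### The job

Build the little sieve tower on the bench shaker from the bottom up: first the collecting pan in the shaker's round seat, on it the fine-mesh sieve, then the coarse-mesh sieve, and last the lid. Each part must sit level and fully home in the one below; let go of everything and leave the beaker, vial, wax block and stopper standing where they are.

Things in the scene. Friction and masses are not known exactly. Their poses are not given: they have to be found in the camera images.
- shaker_seat (a point): Centre of the seat of the sieve shaker, a low white box 130 x 150 mm fixed to the bench. The seat is a flat round aluminium platform facing up, its surface 50 mm above the bench; the point lies on that surface, z up. Round it stands a raised lip 6 mm high, 66 mm across inside and about 84 mm outside; the pan stands inside the lip.
- pan_mid (a point): Collecting pan: round open steel cup with a plain smooth floor and no mesh, 60 mm across outside, 54 mm inside, 28 mm high, 80 g; lower edge chamfered to 54 mm. The point is on its axis half-way up, 14 mm above its underside; z up.
- fine_sieve_mid (a point): Fine sieve: round steel ring 60 mm across outside, 54 mm at its mouth, 32 mm high in all, 80 g, with a close grey mesh 9 mm above its underside. Under it a plug 7 mm deep, 50 mm across tapering to 45, fits loosely into the 54 mm mouth of the part below. The point is on its axis 16 mm above the underside (the plug's bottom), z up. Seated on the pan, its underside is 21 mm above the pan's underside.
- coarse_sieve_mid (a point): Coarse sieve: like the fine sieve but taller, 42 mm high in all, 100 g, with wide open meshes (wires about 10 mm apart, dark between them). Under it a plug 7 mm deep, 50 mm across tapering to 45, fits loosely into the 54 mm mouth of the part below. The point is on its axis, 21 mm above its underside; z up. Seated on the fine sieve, its underside is 25 mm above the fine sieve's underside.
- lid_mid (a point): Lid: round steel disc 60 mm across with a black round knob on top, 18 mm across, 70 g. Underside to disc's top 12 mm, knob from 18 to 32 mm. Under it a plug 7 mm deep, 50 mm across tapering to 45, fits loosely into the 54 mm mouth of the part below. The point is on the axis in the knob, 24 mm above the underside, z up. Seated on the coarse sieve, its underside is 35 mm above the coarse sieve's underside.
- beaker_glass_mid (a point): Clear glass beaker, 55 mm across, 68 mm high, to be left alone; the point is its centre, half-way up.
- vial_1_mid (a point): Small upright screw vial with a blue cap, 23 mm across, 48 mm high, to be left alone; the point is its centre, half-way up.
- wax_block_mid (a point): Cream wax block, 30 x 46 mm, 22 mm high, to be left alone; the point is its centre.
- rubber_stopper_mid (a point): Red-brown rubber stopper, 26 mm across, 26 mm high, standing on the bench, to be left alone; the point is its centre.
Mind the look-alikes: they are no part of the job. What is shaped like the part that bears pan_mid but orange is not meant.

How it is judged:
On the way, in this order (a step that is already met when the one before it is completed fails the run):
1. the pan stands in the shaker's seat, released (horizontal distance between pan_mid and shaker_seat below 0.008 m and z of pan_mid in the frame of shaker_seat between 0.0105 and 0.0175 m and angle between pan_mid's own z axis and vertical below 0.08 rad and contact force between the fingers and pan below 0.05 N), for 0.2 s.
2. the fine sieve is seated on the pan, released (horizontal distance between pan_mid and shaker_seat below 0.008 m and z of pan_mid in the frame of shaker_seat between 0.0105 and 0.0175 m and angle between each of pan_mid, fine_sieve_mid's own z axis and vertical below 0.08 rad and horizontal distance between fine_sieve_mid and pan_mid below 0.006 m and z of fine_sieve_mid in the frame of pan_mid between 0.0195 and 0.0265 m and contact force between the fingers and fine_sieve below 0.05 N), for 0.2 s.
3. the coarse sieve is seated on the fine sieve, released (horizontal distance between pan_mid and shaker_seat below 0.008 m and z of pan_mid in the frame of shaker_seat between 0.0105 and 0.0175 m and angle between each of pan_mid, fine_sieve_mid, coarse_sieve_mid's own z axis and vertical below 0.08 rad and horizontal distance between fine_sieve_mid and pan_mid below 0.006 m and z of fine_sieve_mid in the frame of pan_mid between 0.0195 and 0.0265 m and horizontal distance between coarse_sieve_mid and fine_sieve_mid below 0.006 m and z of coarse_sieve_mid in the frame of fine_sieve_mid between 0.0265 and 0.0335 m and contact force between the fingers and coarse_sieve below 0.05 N), for 0.2 s.
4. the lid is seated on the coarse sieve, released (horizontal distance between pan_mid and shaker_seat below 0.008 m and z of pan_mid in the frame of shaker_seat between 0.0105 and 0.0175 m and angle between each of pan_mid, fine_sieve_mid, coarse_sieve_mid, lid_mid's own z axis and vertical below 0.08 rad and horizontal distance between fine_sieve_mid and pan_mid below 0.006 m and z of fine_sieve_mid in the frame of pan_mid between 0.0195 and 0.0265 m and horizontal distance between coarse_sieve_mid and fine_sieve_mid below 0.006 m and z of coarse_sieve_mid in the frame of fine_sieve_mid between 0.0265 and 0.0335 m and horizontal distance between lid_mid and coarse_sieve_mid below 0.006 m and z of lid_mid in the frame of coarse_sieve_mid between 0.0345 and 0.0415 m and contact force between the fingers and lid below 0.05 N), for 0.2 s.
At the end, for the whole second after the job is handed in: The pan stands in the shaker's seat within 8 mm of its centre, the fine sieve on the pan, the coarse sieve on the fine sieve and the lid on the coarse sieve, each within 6 mm of the axis of the part below, within 3.5 mm of its seated height and tilted less than 0.08 rad; all at rest (horizontal distance between pan_mid and shaker_seat below 0.008 m and z of pan_mid in the frame of shaker_seat between 0.0105 and 0.0175 m and angle between each of pan_mid, fine_sieve_mid, coarse_sieve_mid, lid_mid's own z axis and vertical below 0.08 rad and horizontal distance between fine_sieve_mid and pan_mid below 0.006 m and z of fine_sieve_mid in the frame of pan_mid between 0.0195 and 0.0265 m and horizontal distance between coarse_sieve_mid and fine_sieve_mid below 0.006 m and z of coarse_sieve_mid in the frame of fine_sieve_mid between 0.0265 and 0.0335 m and horizontal distance between lid_mid and coarse_sieve_mid below 0.006 m and z of lid_mid in the frame of coarse_sieve_mid between 0.0345 and 0.0415 m and linear speed of each of pan, fine_sieve, coarse_sieve, lid below 0.02 m/s); the robot touches nothing.
It fails at once if the glass beaker is moved by more than 25 mm or tipped over (distance of beaker_glass_mid from where it was at the start of the episode above 0.025 m or angle between beaker_glass_mid's own z axis and vertical above 0.6 rad).
It fails at once if the wax block is moved by more than 25 mm or tipped over (distance of wax_block_mid from where it was at the start of the episode above 0.025 m or angle between wax_block_mid's own z axis and vertical above 0.6 rad).
It fails at once if the vial is moved by more than 25 mm or tipped over (distance of vial_1_mid from where it was at the start of the episode above 0.025 m or angle between vial_1_mid's own z axis and vertical above 0.6 rad).
It fails at once if the rubber stopper is moved by more than 25 mm or tipped over (distance of rubber_stopper_mid from where it was at the start of the episode above 0.025 m or angle between rubber_stopper_mid's own z axis and vertical above 0.6 rad).
It also fails if it takes over 112 s, if anything falls off the work surface, if the arm or the gripper's body presses on something with over 40 N, if the wrist force passes 120 N, or if a joint passes its speed limit or range.

### The arm

A 7-joint arm with a two-finger parallel gripper is mounted at the origin on a cart in front of the work surface, level with it; the furniture and walls round the work are solid. World frame = base frame: x ahead of the robot, y to its left, z up, the work surface at z = 0. Lengths are in m, angles in rad, forces in N, time in s.
With the tool pointing down it reaches from about 0.4 to 0.875 m from the base axis. Payload 19.3 kg.
Tool frame: the origin (TCP) lies at the very end of the fingers, on their centre line; the grasp point (between the pads) lies 19 mm behind it; x points along the fingers, y is the direction in which the jaws open and shut, and the axes are right-handed (so a half turn about x gives the same grasp; the last joint's range is limited). The gripper opens to 85 mm and grips with 20 to 120 N. Pads are 22 mm wide; open, the fingers measure 114 mm over their backs; the gripper's body (76 mm by 85 mm) begins 54 mm behind the grasp point. The pads swing forward as they close: fully open they stand 13 mm farther back than shut.
Start: joints at [-1.306, 0.521, -0.036, 1.599, 0.021, 1.021, -0.113], TCP at [0.205, 0.59, 0.206] pointing down, gripper open.
Joint ranges: [-2.91, 2.91], [-0.3, 2.13], [-1.5, 1.42], [0.17, 2.43], [-1.26, 4.41], [0.16, 1.93], [-2.52, 2.52]. Speed limits (rad/s): [1.89, 1.89, 2.39, 2.39, 3.01, 3.01, 3.01].

### API

Orientations are given as [roll, pitch, yaw] about the fixed x, y, z axes, in that order (R = Rz(yaw) Ry(pitch) Rx(roll)).
In Python, from workcell import bot, grab_frame, job_done gives the robot as it stands.
- The arm moves only by the shell command python3 -m pendant 'ROWS' [OPENING] [FORCE]. ROWS is JSON, a list of rows, each a list of 4 numbers: the shift along the tool's x, y, z in mm, then the turn about the tool's x in degrees. A call has 1 to 12 rows; each row shifts and turns the commanded pose from where the row before left it, along the tool's axes as they then stand; what a row does not reach is not made up. A row lasts 1/8 s, in which the tool goes at most 62.5 mm and 10.7 degrees, less where a joint would pass 70% of its speed; a pose out of reach is approached as far as the arm can. A call is refused whole if a number of a shift passes 62.5 or a number of a turn 10.7, either way. A call with a gripper value outside its range is refused whole. OPENING is the opening, from -1 (shut) to 1 (fully open), set as the call begins (- or left out, the last holds). The fingers move at their own pace and stop on an object; FORCE is the grip in N (left out, the last holds). Time passes only in rows, so rows that do not move let the fingers close. It gives the time, the measured TCP pose, the force and the opening at its end, in the units of the state.
- bot.observe(): the state, without advancing time (a new reading comes with each control period).
- grab_frame(name): name is "side" or "top" or "wrist"; returns a dict with "img" (384x512x3 uint8, red, green, blue), "fovy" (degrees; the focal length in pixels is half the picture's height over the tangent of half this angle, whatever the lens; pixels are square), "cx", "cy" (the principal point, pixels), "R" (3x3) and "t" (3): a world point X has camera coordinates R X + t. Camera axes: x right, y down, z forward; pixel columns grow to the right and rows downward; lengths in m; the calibration is good to about 2 mm. A picture is of the moment at which its call begins. There is no depth.
- job_done(): hands the job in, once; it reports no verdict.
The state is a dict: "clock": time; "qpos": joint angles; "qd": joint speeds; "joint_efforts": joint torques, N m; "position": TCP position; "tool_rot": TCP orientation; "force": force on the tool from outside, world axes, zero at the start; "moment": the same for the moment, N m; "grip_width": finger opening in m.
Only numpy, scipy, OpenCV 4.12 (cv2) and the standard library are available. Lean on these libraries where they do the work, as an engineer would, in place of code of your own. Each camera call takes 0.05 s, during which the arm holds its last target.

## Working session

There is one attempt and no reset: what is moved stays moved. The work goes in short steps, Python scripts to look and compute and a shell command to move; the robot and the scene stay as the last step left them, time stands still between calls to the robot, and variables do not carry over. Pictures are saved under pics/ and viewed, and the job is handed in when it is done.

```bash
ls; mkdir -p pics
python3 - <<'E'
from workcell import bot, grab_frame
import cv2
s=bot.observe()
for k in ("clock","position","tool_rot","force","grip_width"): print(k,s[k])
for n in ("side","top","wrist"):
    f=grab_frame(n); cv2.imwrite(f"pics/{n}0.png",f["img"][:,:,::-1]); print(n,f["fovy"],f["cx"],f["cy"],f["R"],f["t"])
E
```

```text
pics
clock 0.0
position [0.20527509 0.58994801 0.20542581]
tool_rot [-1.50095641  1.56966296 -1.83576005]
force [-0.34910229 -0.13788047 -0.76239308]
grip_width 0.08543936816987827
side 48.08138514520583 251.02197319883592 195.35055029476544 [[ 0.97706901 -0.21289644 -0.00335486]
 [-0.09921011 -0.44126149 -0.8918776 ]
 [ 0.18839719  0.8717588  -0.45226441]] [-0.51531747  0.09540747  1.22044768]
top 48.03906493504343 244.92781563570182 191.35773836986036 [[-1.07070267e-01 -9.94251456e-01 -2.44144456e-05]
 [-9.18098363e-01  9.88788173e-02 -3.83820760e-01]
 [ 3.81616763e-01 -4.10733766e-02 -9.23407615e-01]] [-1.28795576e-03  4.84455775e-01  1.41643338e+00]
wrist 58.251046405918395 249.53202951357068 188.02158534249503 [[ 0.32799131  0.94467999 -0.00119014]
 [ 0.89715745 -0.31109651  0.31357211]
 [ 0.29585505 -0.10391667 -0.94956365]] [-0.62348057 -0.04077333  0.37938484]
```

View pics/side0.png

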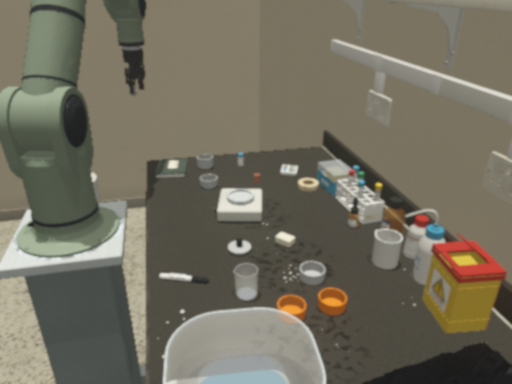

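View pics/top0.png

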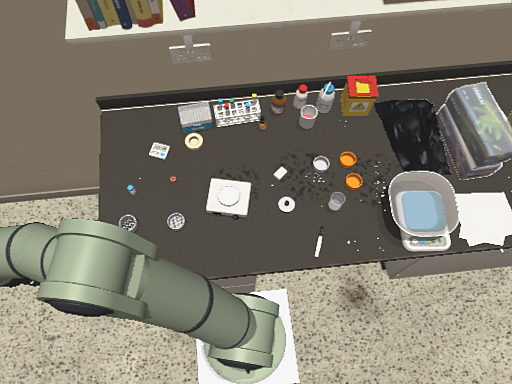

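View pics/wrist0.png

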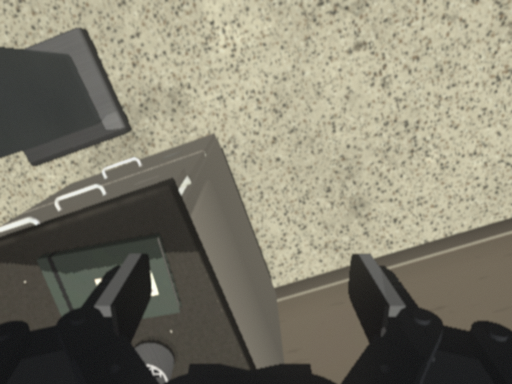

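```bash
cat > h.py <<'E'
import numpy as np, cv2
from workcell import bot, grab_frame
def foc(f): return f["img"].shape[0]/2/np.tan(np.radians(f["fovy"])/2)
def ray(f,u,v):
    F=foc(f); d=np.array([(u-f["cx"])/F,(v-f["cy"])/F,1.]); R=np.array(f["R"]);t=np.array(f["t"])
    return -R.T@t, R.T@d
def onz(f,u,v,z):
    c,d=ray(f,u,v); return c+d*(z-c[2])/d[2]
def proj(f,X):
    p=np.array(f["R"])@np.array(X)+np.array(f["t"]); F=foc(f); return np.array([f["cx"]+F*p[0]/p[2],f["cy"]+F*p[1]/p[2]])
def crop(f,n,x0,x1,y0,y1,s):
    cv2.imwrite(n,cv2.resize(f["img"][y0:y1,x0:x1,::-1],None,fx=s,fy=s,interpolation=cv2.INTER_CUBIC))
E
python3 - <<'E'
from h import *
f=grab_frame("top")
crop(f,"pics/tA.png",110,250,150,250,5)
crop(f,"pics/tB.png",260,380,140,220,6)
for n,u,v,z in [("s128",128,223,.035),("s176",176,221,.035),("seat",229,195,.05),("cup",321,162,.028),("or1",348,158,.028),("or2",354,180,.028),("lid",286,204,.012),("beak",337,201,.04),("wax",280,172,.022),("vial",130,188,.04),("stop",173,179,.026)]:
    p=onz(f,u,v,z); print(n,p.round(3),np.hypot(p[0],p[1]).round(3))
g=grab_frame("side")
crop(g,"pics/sA.png",140,350,145,225,3); crop(g,"pics/sB.png",200,360,220,320,5)
E
```

```text
s128 [0.43  0.371 0.035] 0.568
s176 [0.42  0.201 0.035] 0.465
seat [0.493 0.004 0.05 ] 0.493
cup [ 0.599 -0.356  0.028] 0.697
or1 [ 0.605 -0.461  0.028] 0.76
or2 [ 0.512 -0.465  0.028] 0.692
lid [ 0.45  -0.202  0.012] 0.493
beak [ 0.432 -0.383  0.04 ] 0.577
wax [ 0.577 -0.196  0.022] 0.609
vial [0.563 0.362 0.04 ] 0.67
stop [0.589 0.205 0.026] 0.624
```

View pics/tA.png

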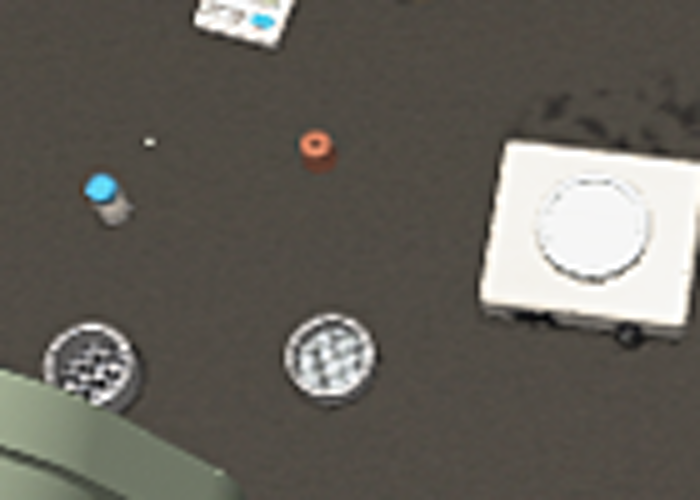

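View pics/tB.png

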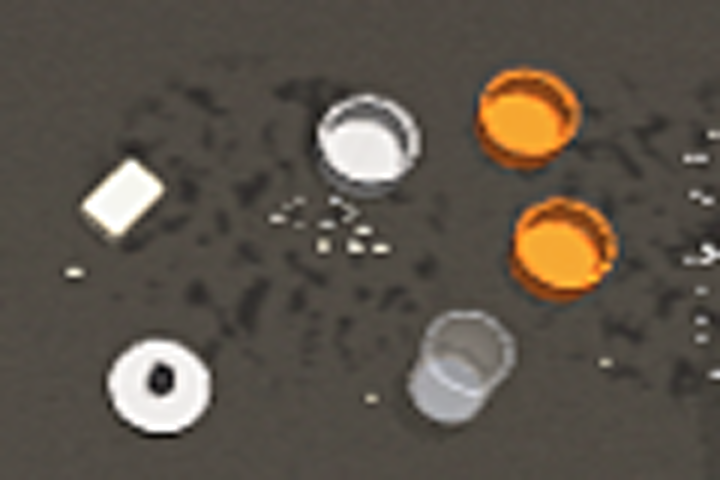

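View pics/sA.png

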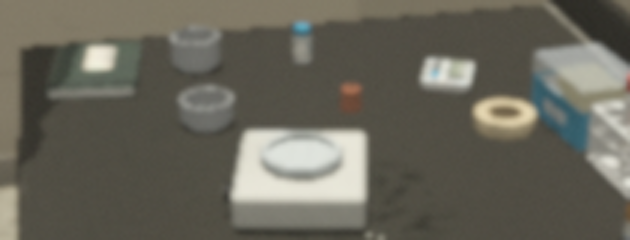

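View pics/sB.png

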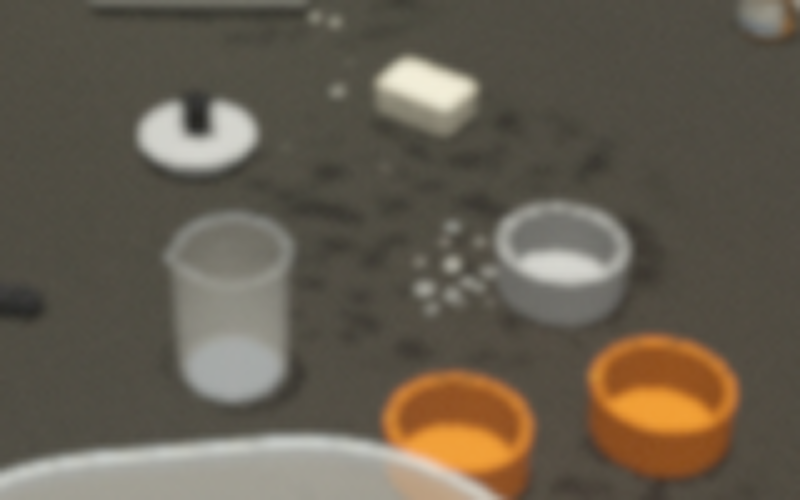

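Top picture: the pan candidates are the plain steel cup (321,163), orange cup (348,159) and orange cup (354,181). The steel one has a smooth floor and is not orange, so I choose it. Sieve candidates are (128,224), tall with wide dark meshes, so coarse, and (176,221), shorter with close grey mesh, so fine. The lid with the black knob is at (286,204) and the seat at (229,195). The crops confirm these choices.

```bash
cat >> h.py <<'E'
from scipy.spatial.transform import Rotation as Ro
def tool():
    s=bot.observe(); return s, np.array(s["position"]), Ro.from_euler("xyz",s["tool_rot"]).as_matrix()
def delta(X):
    s,p,R=tool(); return (R.T@(np.array(X)-p)*1000).round(1)
E
python3 - <<'E'
from h import *
s,p,R=tool(); print(R.round(3)); print(delta([0.45,0.35,0.25])); print(delta([0.599,-0.356,0.2]))
f=grab_frame("wrist"); c=-np.array(f["R"]).T@f["t"]; print("cam in tool",(R.T@(c-p)).round(3))
E
```

```text
[[-0.     0.329  0.944]
 [-0.001  0.944 -0.329]
 [-1.    -0.001  0.   ]]
[ -44.2 -146.4  310. ]
[   6.2 -764.3  682.7]
cam in tool [-0.167 -0.001 -0.081]
```

```bash
python3 -m pendant '[[-7,-24,50,0],[-7,-24,50,0],[-7,-24,50,0],[-7,-24,50,0],[-7,-24,50,0],[-7,-24,50,0],[0,0,0,0]]' 1
python3 - <<'E'
from h import *
print(delta([0.56,-0.356,0.2]))
E
```

```text
clock: 1.18
position: [0.4446, 0.3522, 0.2486]
tool_rot: [0.05, 1.569, -0.292]
force: [-0.4, 0.0, 0.7]
grip_width: 0.0856
[  49.2 -628.8  345.6]
```

```bash
python3 -m pendant '[[0,-50,26,0],[0,-52,28,0],[0,-52,28,0],[0,-52,28,0],[0,-52,28,0],[0,-52,28,0],[0,-52,28,0],[0,-52,28,0],[4,-52,28,0],[4,-52,28,0],[4,-52,28,0],[4,-52,28,0]]'; python3 -m pendant '[[10,-30,20,0],[10,-10,10,0],[0,0,0,0]]'
python3 - <<'E'
from h import *
print(delta([0.599,-0.356,0.05]))
f=grab_frame("wrist"); cv2.imwrite("pics/w1.png",f["img"][:,:,::-1]); print(proj(f,[0.599,-0.356,0.028]))
E
```

```text
clock: 2.68
position: [0.5531, -0.3425, 0.2317]
tool_rot: [1.381, 1.57, 1.047]
force: [1.0, 0.3, -0.8]
grip_width: 0.0856
clock: 3.05
position: [0.5677, -0.3884, 0.2107]
tool_rot: [2.803, 1.569, 2.468]
force: [0.2, 0.6, 0.6]
grip_width: 0.0856
[160.7  40.7  19.2]
[289.07382419 174.1279662 ]
```

View pics/w1.png

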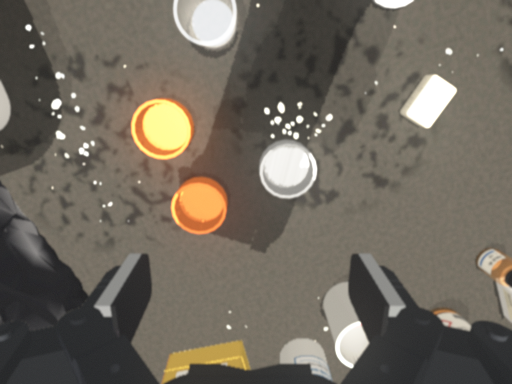

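```bash
cat >> h.py <<'E'
def blob(f,u,v,thr,w=60,inv=False,name=None,satmax=60):
    u,v=int(u),int(v);x0,y0=max(u-w,0),max(v-w,0)
    im=f["img"][y0:v+w,x0:u+w]; hsv=cv2.cvtColor(im,cv2.COLOR_RGB2HSV)
    m=((hsv[...,2]>thr)&(hsv[...,1]<satmax)).astype(np.uint8)
    if inv: m=(hsv[...,2]<thr).astype(np.uint8)
    m=cv2.morphologyEx(m,cv2.MORPH_OPEN,np.ones((3,3),np.uint8))
    cs,_=cv2.findContours(m,cv2.RETR_EXTERNAL,cv2.CHAIN_APPROX_NONE)
    c=min(cs,key=lambda c:abs(min(cv2.pointPolygonTest(c,(float(u-x0),float(v-y0)),True),0))-cv2.contourArea(c)*1e-4)
    h=cv2.convexHull(c); e=cv2.fitEllipse(h if len(h)>=5 else c)
    if name:
        o=im[:,:,::-1].copy(); o=cv2.resize(o,None,fx=5,fy=5,interpolation=cv2.INTER_CUBIC)
        cv2.ellipse(o,((e[0][0]*5+2,e[0][1]*5+2),(e[1][0]*5,e[1][1]*5),e[2]),(0,0,255),1); cv2.imwrite(name,o)
    return (e[0][0]+x0,e[0][1]+y0),e[1]
E
python3 - <<'E'
from h import *
f=grab_frame("wrist"); e=blob(f,288,170,125,45,name="pics/w2.png"); print(e)
p=onz(f,*e[0],0.025); print(p, delta([p[0],p[1],0.1]))
s,q,R=tool(); F=foc(f); print("diam",np.array(e[1])/F*(np.linalg.norm(p-ray(f,0,0)[0])))
E
```

```text
((286.6725883483887, 169.089111328125), (58.30390548706055, 59.322418212890625))
[ 0.59439436 -0.35611951  0.025     ] [112.1  38.2  14.6]
diam [0.06228195 0.06336995]
```

View pics/w2.png

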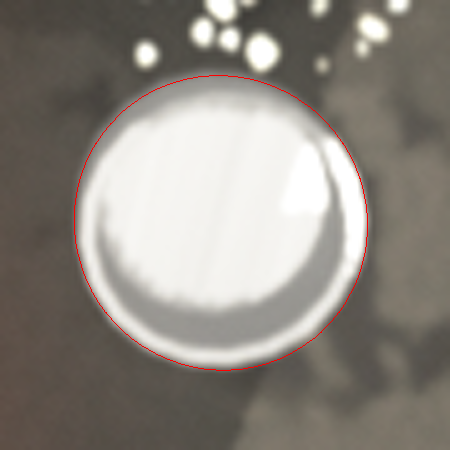

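```bash
python3 -m pendant '[[20,19,7,0],[40,19,7,0],[40,0,0,0],[10,0,0,0],[0,0,0,0]]'
python3 - <<'E'
from h import *
f=grab_frame("wrist"); cv2.imwrite("pics/w3.png",f["img"][:,:,::-1]); print(proj(f,[0.595,-0.356,0.028])); print(delta([0.595,-0.356,0.011]))
E
```

```text
clock: 3.78
position: [0.5937, -0.3572, 0.1023]
tool_rot: [2.555, 1.571, 2.22]
force: [0.0, -1.0, 0.7]
grip_width: 0.0853
[253.01728952 190.53250757]
[92.2  2.1  0.2]
```

View pics/w3.png

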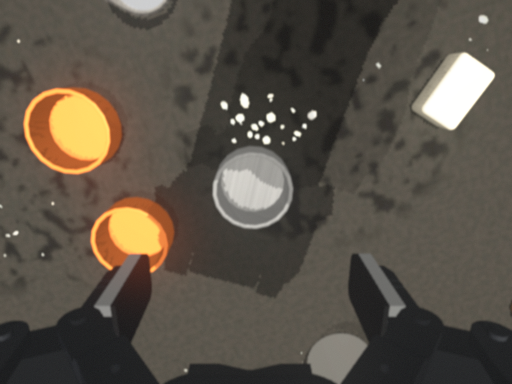

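The pan sits at (253,188) between the fingers, within about 2 px of the prediction. Next I descend and grip.

```bash
python3 -m pendant '[[40,2,0,0],[30,0,0,0],[21,0,0,0],[0,0,0,0]]'; python3 -m pendant '[[0,0,0,0],[0,0,0,0],[0,0,0,0],[0,0,0,0],[0,0,0,0],[0,0,0,0]]' -1 30;  python3 - <<'E'
from h import *
f=grab_frame("wrist"); cv2.imwrite("pics/w4.png",f["img"][:,:,::-1])
E
```

```text
clock: 4.32
position: [0.5938, -0.3559, 0.0108]
tool_rot: [3.022, 1.57, 2.687]
force: [1.9, -0.1, 0.3]
grip_width: 0.0853
clock: 5.08
position: [0.594, -0.356, 0.011]
tool_rot: [-2.765, 1.571, -3.1]
force: [0.8, -0.4, -0.4]
grip_width: -0.0002
```

View pics/w4.png

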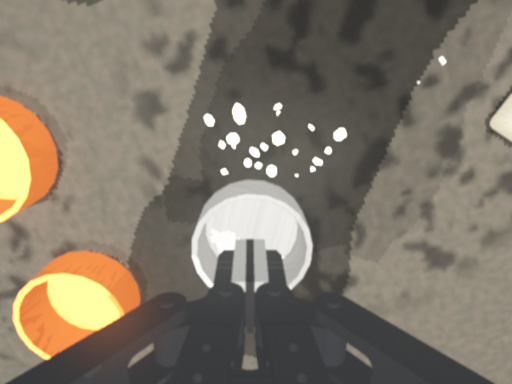

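Run:
```python
from h import *
f=grab_frame("wrist")
s,p,R=tool(); print(p,s["grip_width"])
for n,X in [("tcp",p),("pan0",[0.595,-0.356,0.028]),("grasp",p-0.019*R[:,0])]: print(n,proj(f,X))
X=onz(f,252,247,0.028); print(X)
g=grab_frame("side"); crop(g,"pics/s1.png",200,360,180,320,5)
```

```text
[ 0.5939991  -0.3559856   0.01097816] -9.53532302823974e-05
tcp [251.3266922  233.62038715]
pan0 [252.13501649 250.73938269]
grasp [251.51447534 250.97742794]
[ 0.59305672 -0.35539967  0.028     ]
```

View pics/s1.png

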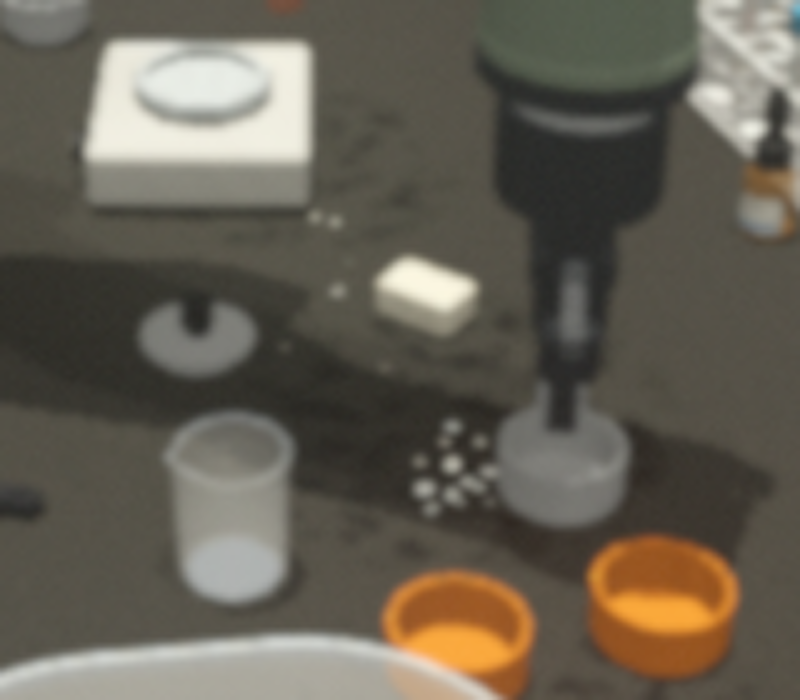

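The fingers slid over the rim and closed inside the pan, and the pan has not moved. When open, the tips stand too far back, so I lift, reopen and grip about 10 mm lower.

```bash
python3 -m pendant '[[-30,0,0,0],[-30,0,0,0],[0,0,0,0]]'; python3 -m pendant '[[0,0,0,0],[0,0,0,0],[0,0,0,0],[0,0,0,0],[0,0,0,0],[0,0,0,0]]' 1;  python3 - <<'E'
from h import *
f=grab_frame("wrist"); cv2.imwrite("pics/w5.png",f["img"][:,:,::-1]); print(proj(f,[0.594,-0.356,0.028]), delta([0.594,-0.356,0.001]))
E
```

```text
clock: 5.6
position: [0.5951, -0.3568, 0.0734]
tool_rot: [-0.158, 1.567, -0.493]
force: [0.1, -0.2, -0.3]
grip_width: -0.0002
clock: 6.35
position: [0.594, -0.356, 0.071]
tool_rot: [-3.114, 1.571, 2.834]
force: [0.2, 0.2, -0.0]
grip_width: 0.0854
[250.99527712 204.64335286] [70.  0. -0.]
```

View pics/w5.png

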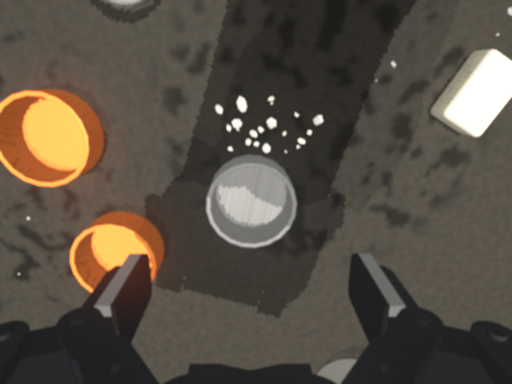

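```bash
python3 -m pendant '[[30,0,-1,0],[28,0,0,0],[12,0,0,0],[0,0,0,0]]'; python3 -m pendant '[[0,0,0,0],[0,0,0,0],[0,0,0,0],[0,0,0,0],[0,0,0,0]]' -1 30;  python3 - <<'E'
from h import *
f=grab_frame("wrist"); cv2.imwrite("pics/w6.png",f["img"][:,:,::-1])
E
```

```text
clock: 6.9
position: [0.5928, -0.3556, 0.0007]
tool_rot: [3.112, 1.57, 2.778]
force: [0.8, 0.1, 0.8]
grip_width: 0.0854
clock: 7.52
position: [0.5931, -0.3556, 0.0011]
tool_rot: [-0.077, 1.571, -0.412]
force: [0.3, 0.9, 0.4]
grip_width: 0.0
```

View pics/w6.png

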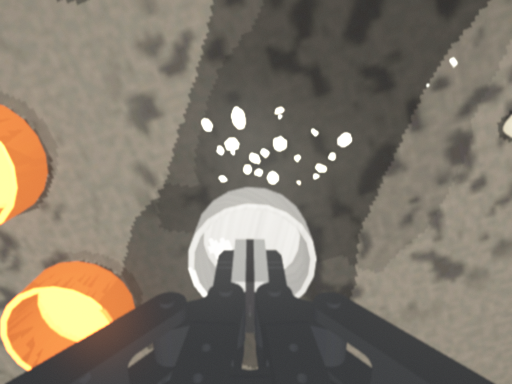

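Run:
```python
from h import *
g=grab_frame("side"); crop(g,"pics/s2.png",270,350,220,300,8)
f=grab_frame("wrist"); crop(f,"pics/w7.png",170,340,170,330,4)
s,p,R=tool()
for a in (0,.01,.02,.03,.04): print(a,proj(f,p-a*R[:,0]-.011*R[:,2]),proj(g,p-a*R[:,0]))
print(proj(g,[.593,-.356,.028]),proj(g,[.593,-.356,.0]))
```

```text
0 [251.41527125 214.49150724] [309.93552249 276.49123059]
0.01 [251.51620197 222.2906576 ] [310.1835047  273.07810258]
0.02 [251.62901929 231.00831333] [310.43370189 269.63448846]
0.03 [251.75595443 240.81688531] [310.68614386 266.15997795]
0.04 [251.89983429 251.93481508] [310.94086098 262.65415337]
[310.64028203 267.299586  ] [309.94100196 276.92698368]
```

View pics/s2.png

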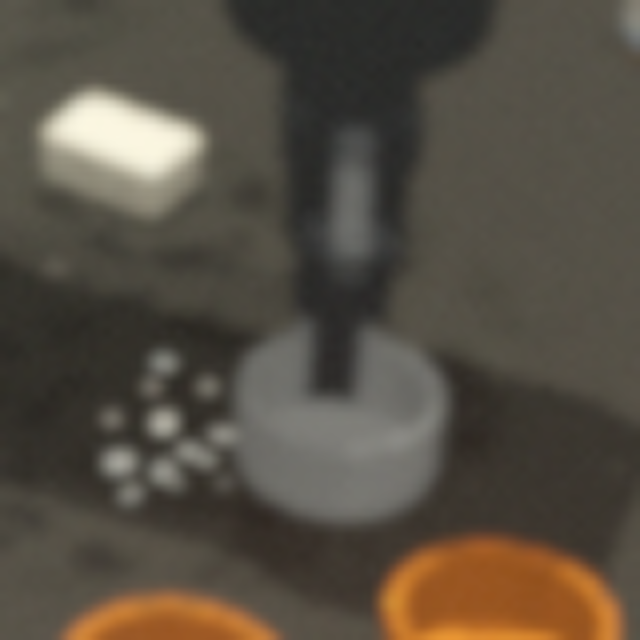

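View pics/w7.png

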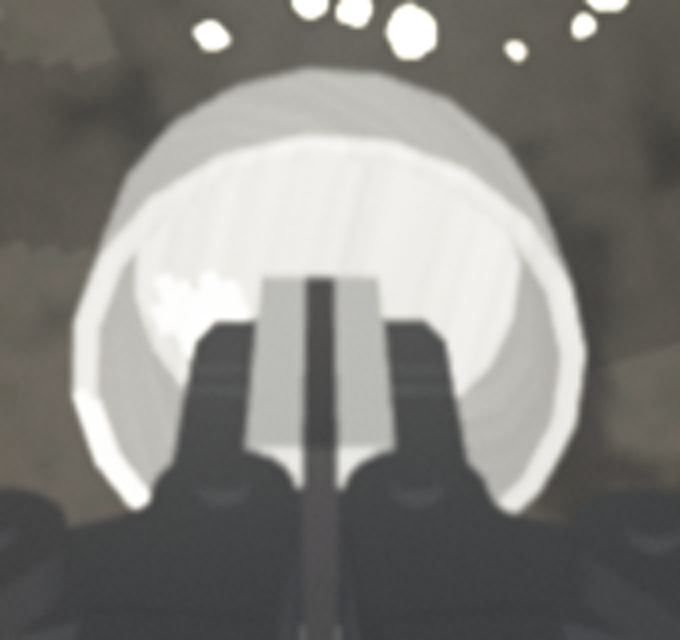

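The pictures put the real tip about 20-25 mm behind the reported TCP: the shut fingers hang well above the pan floor at TCP z≈0. I'll lift, open, and go lower in small steps while watching the force.

```bash
python3 -m pendant '[[-30,0,0,0],[-15,0,0,0],[0,0,0,0]]'; python3 -m pendant '[[0,0,0,0],[0,0,0,0],[0,0,0,0],[0,0,0,0],[0,0,0,0]]' 1; python3 -m pendant '[[25,0,0,0],[20,0,0,0],[0,0,0,0]]'; python3 -m pendant '[[4,0,0,0],[4,0,0,0],[0,0,0,0]]';python3 -m pendant '[[4,0,0,0],[0,0,0,0]]'
python3 - <<'E'
from h import *
g=grab_frame("side"); crop(g,"pics/s3.png",270,350,220,300,8)
f=grab_frame("wrist"); cv2.imwrite("pics/w8.png",f["img"][:,:,::-1])
s,p,R=tool();print(p,s["qpos"])
E
```

```text
clock: 8.05
position: [0.5937, -0.356, 0.047]
tool_rot: [-0.129, 1.569, -0.464]
force: [0.0, -0.1, -0.7]
grip_width: -0.0
clock: 8.68
position: [0.5931, -0.3556, 0.0459]
tool_rot: [3.104, 1.571, 2.769]
force: [-0.0, 0.9, 0.3]
grip_width: 0.0858
clock: 9.05
position: [0.5921, -0.3551, -0.0007]
tool_rot: [3.004, 1.568, 2.669]
force: [-0.2, -0.1, 0.7]
grip_width: 0.0853
clock: 9.43
position: [0.5931, -0.3556, -0.0069]
tool_rot: [0.527, 1.571, 0.192]
force: [-0.3, -0.4, 0.0]
grip_width: 0.0855
clock: 9.68
position: [0.5929, -0.3556, -0.0112]
tool_rot: [2.978, 1.57, 2.643]
force: [0.4, 0.8, -0.5]
grip_width: 0.0855
[ 0.59303641 -0.35566218 -0.01099579] [ 0.32933158  0.89896644  0.20697375  1.53935807 -0.24388543  0.72875092
  1.87877372]
```

View pics/s3.png

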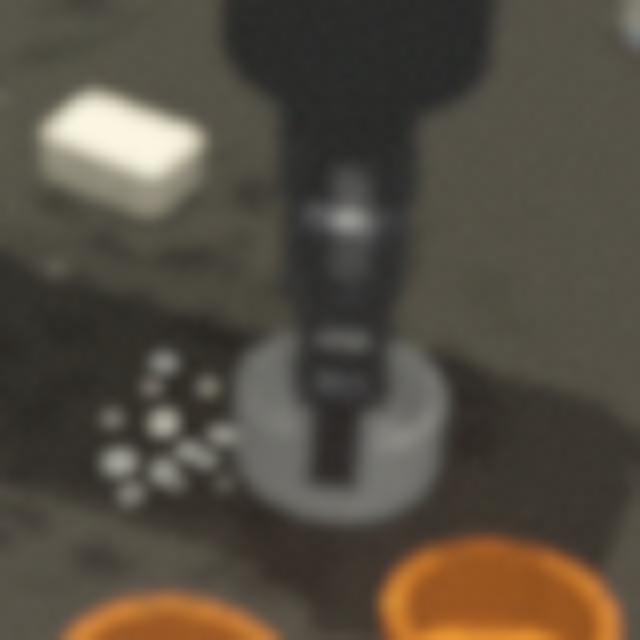

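View pics/w8.png

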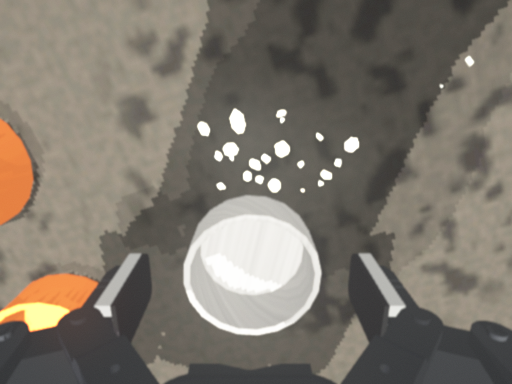

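Run:
```python
from h import *
g=grab_frame("side");f=grab_frame("wrist")
s,p,R=tool()
for a in (0.0,.015,.025,.03,.035,.04): print(a,proj(g,p-a*R[:,0]-.057*R[:,1]),proj(f,p-a*R[:,0]-.043*R[:,1]-.011*R[:,2]),proj(f,p-a*R[:,0]-.043*R[:,1]+.011*R[:,2]))
```

```text
0.0 [309.70440937 296.20310652] [169.1956616  214.57288119] [172.13044388 252.07121653]
0.015 [310.09127755 290.97082879] [162.29450654 226.61217867] [165.74638351 266.72032705]
0.025 [310.35221029 287.44179074] [156.99567645 235.85616627] [160.87184155 277.90563858]
0.03 [310.48359561 285.6648432 ] [154.09752094 240.91209618] [158.21569366 284.00053772]
0.035 [310.61559933 283.87953198] [151.01210962 246.29470017] [155.39561663 290.47159496]
0.04 [310.74822582 282.0857979 ] [147.72068811 252.03669586] [152.39595146 297.35474206]
```

Run:
```python
from h import *
f=grab_frame("wrist"); F=foc(f)
X=np.array([.593,-.3555,.028]); d=(np.array(f["R"])@X+f["t"]); print(d, F, F*.06/d[2], proj(f,X))
e=blob(f,252,270,140,90,name="pics/w9.png"); print(e)
```

```text
[0.00109809 0.03634091 0.1466952 ] 344.59459419986086 140.94309396616407 [252.11149257 273.38825511]
((251.60640716552734, 266.2233428955078), (138.45999145507812, 141.52687072753906))
```

Both views put the open tips about 40 mm behind the TCP, at z≈0.029 and so still above the rim. I'll go 13 mm lower, guarded by force.

```bash
python3 -m pendant '[[4,0,0,0],[0,0,0,0]]'; python3 -m pendant '[[4,0,0,0],[0,0,0,0]]';python3 -m pendant '[[4,0,0,0],[0,0,0,0]]'; python3 -m pendant '[[0,0,0,0],[0,0,0,0],[0,0,0,0],[0,0,0,0]]' -1 30
python3 - <<'E'
from h import *
g=grab_frame("side"); crop(g,"pics/s4.png",270,350,220,300,8)
f=grab_frame("wrist"); cv2.imwrite("pics/w10.png",f["img"][:,:,::-1])
E
```

```text
clock: 10.18
position: [0.5929, -0.3555, -0.0154]
tool_rot: [3.03, 1.57, 2.696]
force: [-0.0, -0.6, 1.1]
grip_width: 0.0857
clock: 10.42
position: [0.5928, -0.3555, -0.0194]
tool_rot: [2.983, 1.57, 2.649]
force: [-0.2, 0.4, 0.4]
grip_width: 0.0854
clock: 10.68
position: [0.5929, -0.3556, -0.0234]
tool_rot: [2.995, 1.57, 2.66]
force: [0.0, -0.7, -0.9]
grip_width: 0.0852
clock: 11.18
position: [0.5932, -0.3558, -0.0225]
tool_rot: [-0.324, 1.57, -0.659]
force: [-1.3, 0.5, 5.5]
grip_width: 0.0595
```

View pics/s4.png

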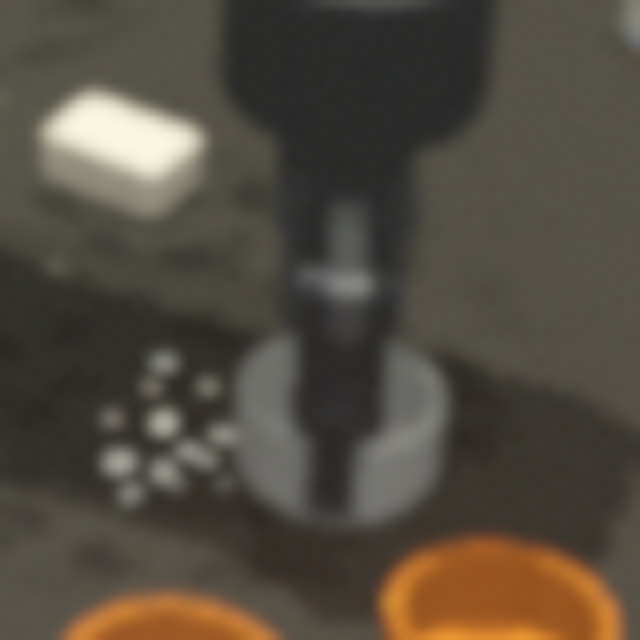

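View pics/w10.png

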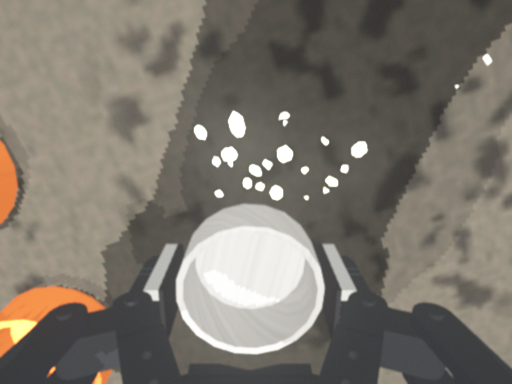

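Run:
```python
from h import *
g=grab_frame("side");f=grab_frame("wrist")
s,p,R=tool(); print(s["force"],p)
for a in (.025,.03,.035,.04): print(a,proj(g,p-a*R[:,0]-.0445*R[:,1]),proj(f,p-a*R[:,0]-.03*R[:,1]-.011*R[:,2]))
crop(g,"pics/s5.png",290,330,250,300,12);crop(f,"pics/w11.png",130,370,190,380,3)
```

```text
[-1.87161314  0.78475176  5.97231462] [ 0.59314994 -0.35577816 -0.02247581]
0.025 [310.05383915 288.00835546] [185.55699086 235.74002865]
0.03 [310.18203426 286.2621317 ] [183.55303418 240.79284635]
0.035 [310.3108227  284.50782579] [181.41961908 246.17208317]
0.04 [310.4402086  282.74538151] [179.14378204 251.91042563]
```

View pics/s5.png

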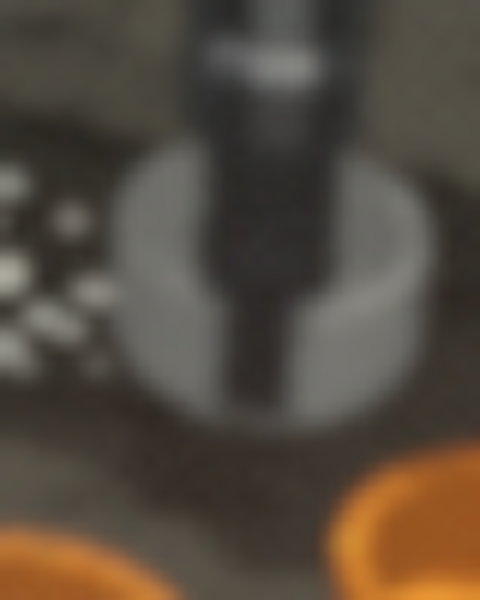

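View pics/w11.png

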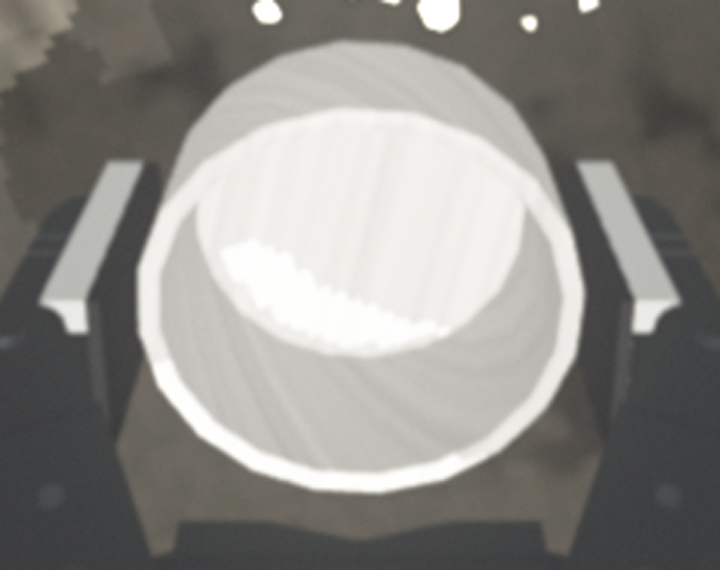

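```bash
python3 -m pendant '[[-40,0,0,0],[-40,0,0,0],[-40,0,0,0],[0,0,0,0]]' - 40
python3 - <<'E'
from h import *
f=grab_frame("wrist"); s,p,R=tool()
cv2.imwrite("pics/w12.png",f["img"][:,:,::-1]); print(proj(f,[p[0],p[1],p[2]+.0225+.028]))
print(s["force"],s["grip_width"])
g=grab_frame("side"); crop(g,"pics/s6.png",200,360,180,300,5)
t=grab_frame("top"); crop(t,"pics/t2.png",200,260,170,220,12)
E
```

```text
clock: 11.88
position: [0.5945, -0.3566, 0.1004]
tool_rot: [-0.148, 1.566, -0.483]
force: [0.2, 0.0, -1.4]
grip_width: 0.0588
[252.87536416 284.88316125]
[-0.50137595 -0.63012347 -1.27949718] 0.05889089687485421
```

View pics/w12.png

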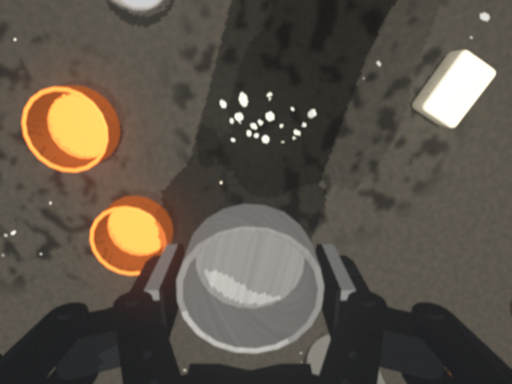

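View pics/s6.png

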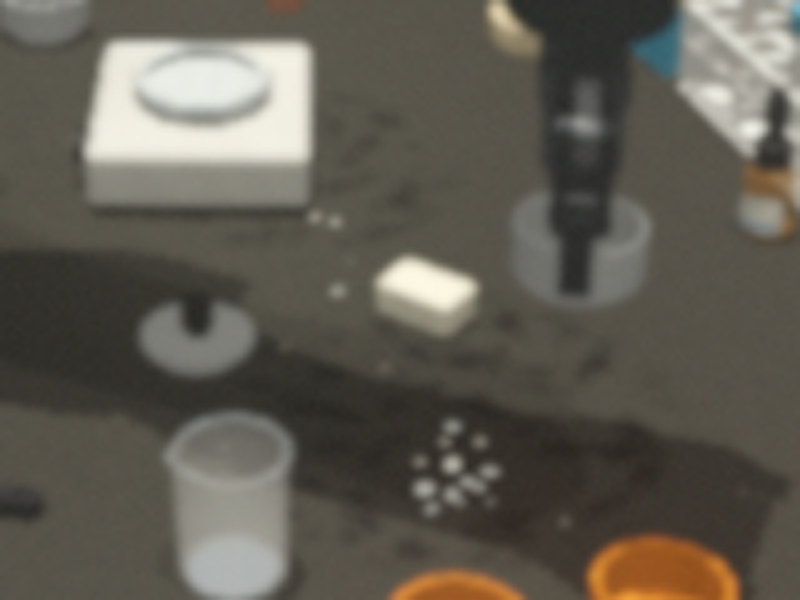

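View pics/t2.png

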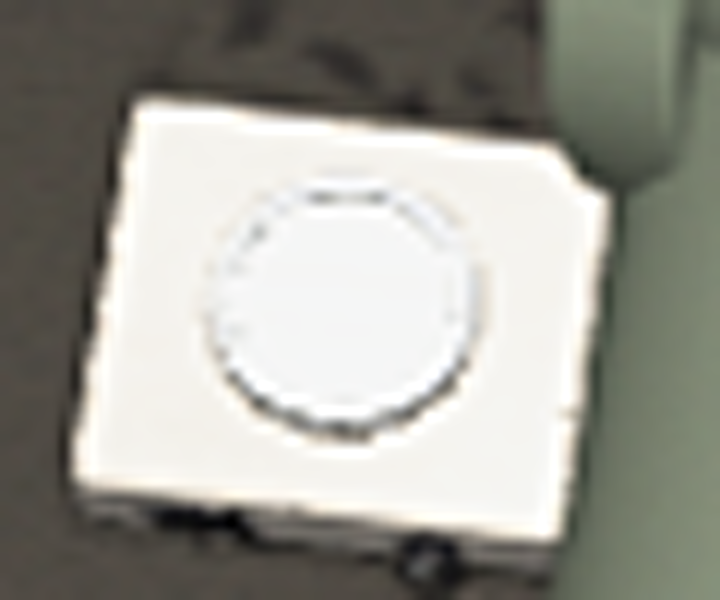

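Run:
```python
from h import *
print(delta([.587,-.029,.15]))
```

```text
[ -53.7  306.3 -112.5]
```

```bash
python3 -m pendant '[[-9,51,-19,0],[-9,51,-19,0],[-9,51,-19,0],[-9,51,-19,0],[-9,51,-19,0],[-9,51,-17,0],[0,0,0,0],[0,0,0,0],[0,0,0,0]]'
python3 - <<'E'
from h import *
f=grab_frame("wrist"); s,p,R=tool()
cv2.imwrite("pics/w13.png",f["img"][:,:,::-1]); print(proj(f,[.493,.004,.056]))
E
```

```text
clock: 13.15
position: [0.5875, -0.0312, 0.1504]
tool_rot: [-2.29, 1.57, -2.626]
force: [1.0, -0.3, -0.9]
grip_width: 0.0587
[254.06524227  44.10378342]
```

View pics/w13.png

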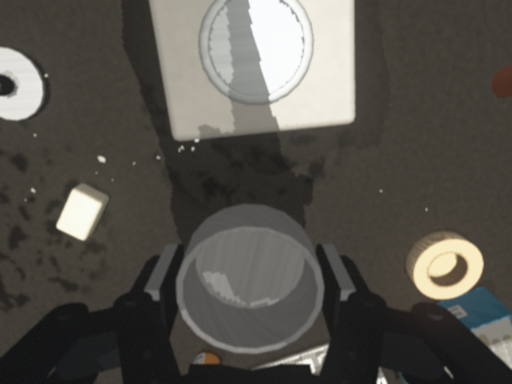

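```bash
python3 -m pendant '[[0,0,-20,0],[0,0,-15,0],[0,0,0,0],[0,0,0,0]]'
python3 - <<'E'
from h import *
f=grab_frame("wrist"); s,p,R=tool()
crop(f,"pics/w14.png",170,340,20,370,1.6); q=proj(f,[.493,.004,.056]); print(q,p)
crop(f,"pics/w15.png",170,340,20,170,4.5)
print("pan",onz(f,250,289,p[2]+.0225+.028), p)
E
```

```text
clock: 13.7
position: [0.5553, -0.0186, 0.1512]
tool_rot: [0.189, 1.57, -0.146]
force: [0.3, 0.4, -0.8]
grip_width: 0.0589
[252.05420397  94.79660872] [ 0.55531175 -0.01859317  0.1510832 ]
pan [ 0.55468527 -0.01918883  0.2015832 ] [ 0.55531175 -0.01859317  0.1510832 ]
```

View pics/w15.png

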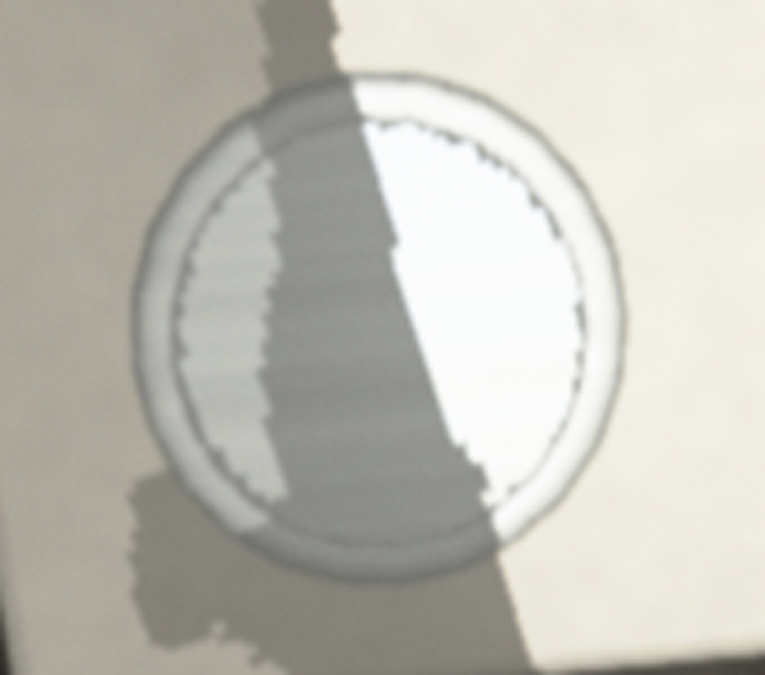

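Run:
```python
from h import *
f=grab_frame("wrist"); t=grab_frame("top")
S=onz(f,254.2,93.3,.054); print("wrist",S)
# top: outer lip crop x 208..485,y 180..440 /12
print("top",onz(t,200+346/12,170+309/12,.054))
print(delta([S[0]+.0004,S[1]+.0004,.05]),delta([S[0],S[1],.0285]))
```

```text
wrist [0.49261444 0.00580983 0.054     ]
top [0.48833582 0.00445395 0.054     ]
[101.    3.  -66.9] [122.5   2.5 -67.1]
```

```bash
python3 -m pendant '[[0,2,-34,0],[20,1,-33,0],[30,0,0,0],[30,0,0,0],[20,0,0,0],[0,0,0,0],[0,0,0,0]]'
python3 - <<'E'
from h import *
f=grab_frame("wrist"); s,p,R=tool()
crop(f,"pics/w16.png",120,380,140,384,3); print(p, proj(f,[.4926,.0058,.054]),proj(f,[.4926,.0058,.05]))
t=grab_frame("top"); crop(t,"pics/t3.png",200,260,170,220,12)
g=grab_frame("side"); crop(g,"pics/s7.png",200,280,150,230,8)
E
```

```text
clock: 14.72
position: [0.493, 0.0064, 0.0517]
tool_rot: [0.277, 1.57, -0.058]
force: [0.3, 0.4, 0.2]
grip_width: 0.0588
[0.49313417 0.00646367 0.05185064] [250.06712895 235.27412577] [250.05599709 231.96720109]
```

View pics/w16.png

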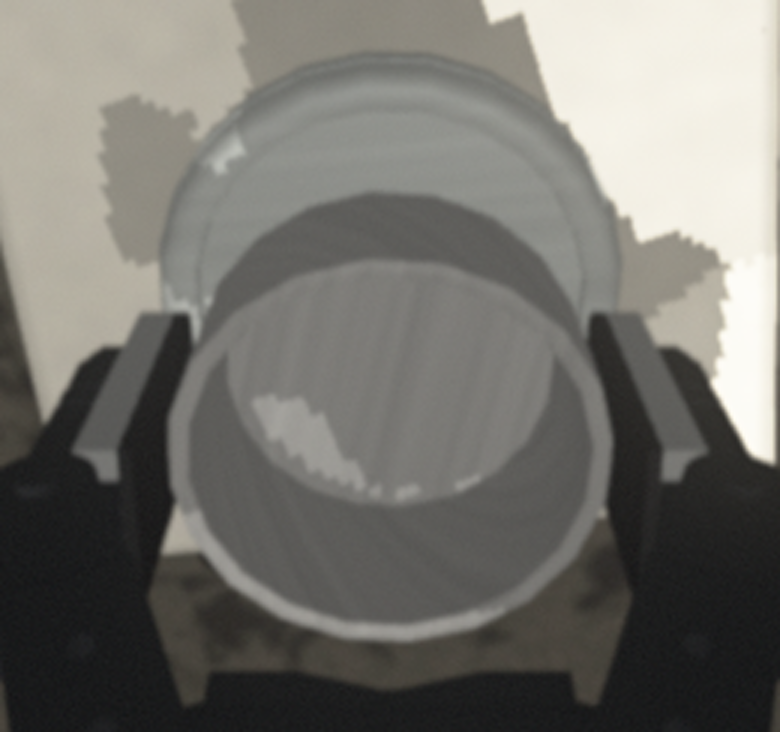

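View pics/s7.png

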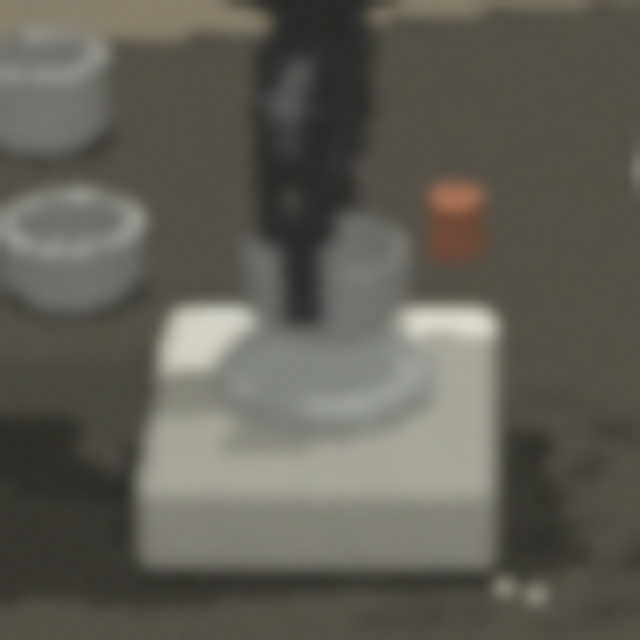

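Run:
```python
from h import *
f=grab_frame("wrist"); s,p,R=tool(); z=R[:,2]
for zz in (.05,.056): print(proj(f,np.array([.4926,.0058,zz])-.033*z), proj(f,np.array([.4926,.0058,zz])-.042*z))
print("obs inner 175.7 outer", 140+52/3)
```

```text
[249.73809027 172.75530337] [249.75185278 155.40129947]
[249.75035299 176.08410987] [249.76479418 158.19287219]
obs inner 175.7 outer 157.33333333333334
```

```bash
python3 -m pendant '[[10,0,0,0],[8,0,0,0],[4,0,0,0],[0,0,0,0]]'; python3 -m pendant '[[1,0,0,0],[0,0,0,0]]'; python3 -m pendant '[[1,0,0,0],[0,0,0,0]]'
```

```text
clock: 15.42
position: [0.4922, 0.0064, 0.0286]
tool_rot: [-2.58, 1.57, -2.915]
force: [-0.0, 0.8, -0.6]
grip_width: 0.0587
clock: 15.68
position: [0.4925, 0.0065, 0.0281]
tool_rot: [0.483, 1.571, 0.149]
force: [0.4, -0.2, -0.6]
grip_width: 0.0585
clock: 15.92
position: [0.4926, 0.0065, 0.0275]
tool_rot: [0.824, 1.57, 0.489]
force: [-3.6, 0.5, 12.4]
grip_width: 0.059
```

Run:
```python
from h import *
f=grab_frame("wrist"); s,p,R=tool(); print(p,s["force"])
crop(f,"pics/w17.png",120,380,140,384,3)
g=grab_frame("side"); crop(g,"pics/s8.png",200,280,150,230,8)
```

```text
[0.49264358 0.00654527 0.02750965] [-3.34176079 -0.09534457 12.10360739]
```

View pics/w17.png

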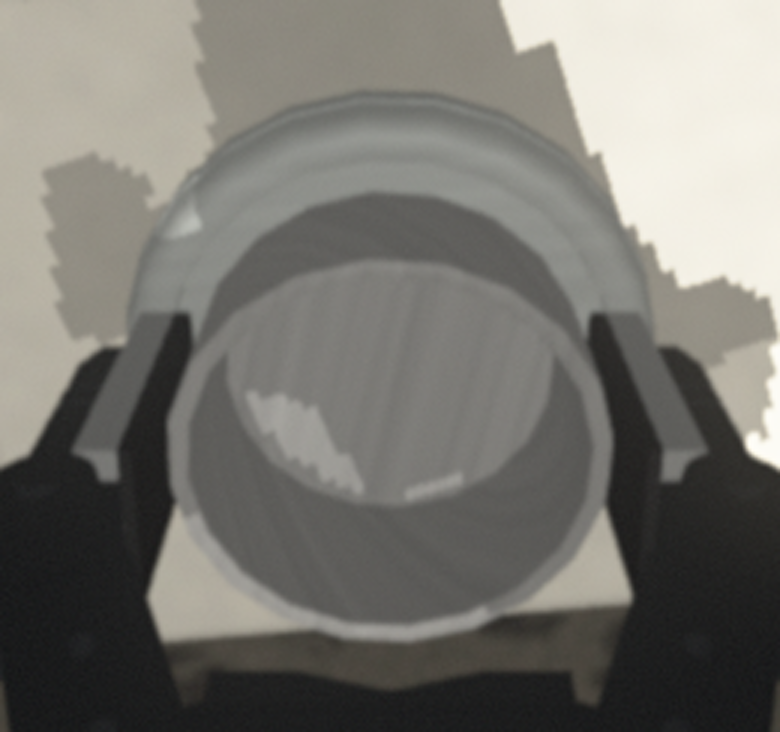

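View pics/s8.png

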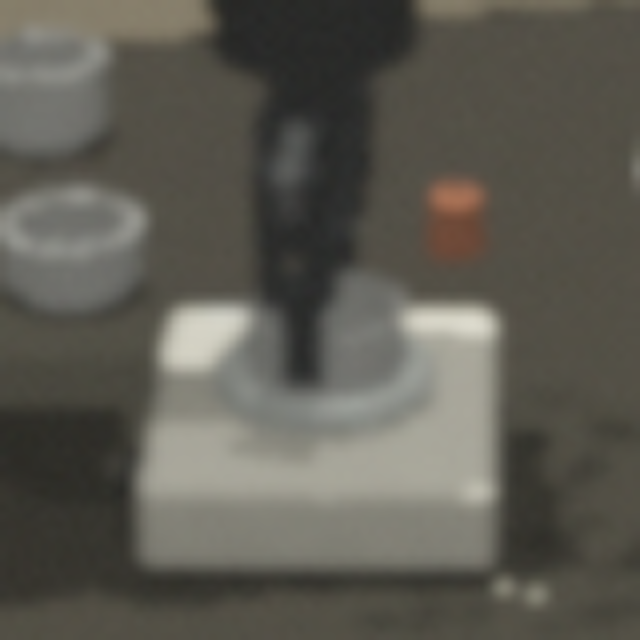

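Contact came at TCP z 0.0277 against 0.0275 expected for the seat floor (the lip would have touched 6 mm sooner). The lip ring shows all round the pan base, so I release.

```bash
python3 -m pendant '[[-0.6,0,0,0],[0,0,0,0]]'; python3 -m pendant '[[0,0,0,0],[0,0,0,0],[0,0,0,0],[0,0,0,0]]' 1; python3 -m pendant '[[-20,0,0,0],[-40,0,0,0],[-40,0,0,0],[-20,0,0,0],[0,0,20,0],[0,0,20,0],[0,0,0,0],[0,0,0,0]]';python3 - <<'E'
from h import *
f=grab_frame("wrist"); s,p,R=tool(); print(p,s["force"])
cv2.imwrite("pics/w18.png",f["img"][:,:,::-1])
P=[.4926,.0058,.078]; print(proj(f,P),proj(f,[.4926,.0058,.05]))
E
```

```text
clock: 16.27
position: [0.4925, 0.0065, 0.0276]
tool_rot: [0.32, 1.571, -0.015]
force: [0.3, 0.0, -0.7]
grip_width: 0.0593
clock: 16.77
position: [0.4925, 0.0065, 0.0276]
tool_rot: [-1.348, 1.571, -1.683]
force: [-0.2, 0.4, -0.8]
grip_width: 0.0855
clock: 17.77
position: [0.5296, -0.0066, 0.1474]
tool_rot: [-2.781, 1.57, -3.116]
force: [-0.5, -0.6, -0.9]
grip_width: 0.0853
[ 0.52963248 -0.00646226  0.14748624] [-0.54810797  0.48175479  1.07358315]
[250.26420585 137.93972818] [250.20640987 131.55014865]
```

View pics/w18.png

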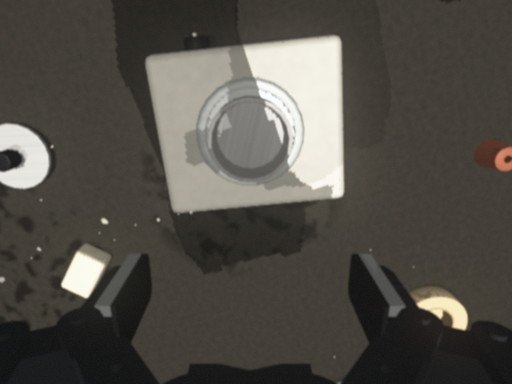

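Pan in place: rim at about (250,137), concentric with the lip and as predicted. Next the fine sieve.

```bash
python3 -m pendant '[[0,40,-25,0],[0,40,-25,0],[0,40,-25,0],[0,41,-24,0],[0,0,0,0],[0,0,0,0]]';python3 - <<'E'
from h import *
f=grab_frame("wrist"); s,p,R=tool(); print(p)
cv2.imwrite("pics/w19.png",f["img"][:,:,::-1])
print(proj(f,[.42,.201,.032]))
E
```

```text
clock: 18.58
position: [0.4894, 0.1776, 0.1476]
tool_rot: [-1.632, 1.57, -1.966]
force: [0.3, -0.6, -0.0]
grip_width: 0.0855
[0.48961417 0.17705554 0.14766362]
[250.06620793  84.23254292]
```

View pics/w19.png

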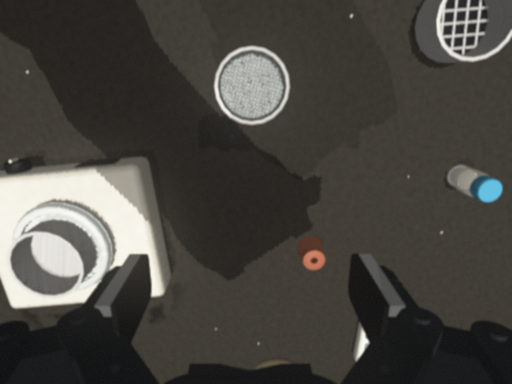

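Run:
```python
from h import *
f=grab_frame("wrist")
X=onz(f,252,85.3,.032); print(X, delta([X[0],X[1],.06]))
crop(f,"pics/w20.png",200,305,35,135,6)
```

```text
[0.42153215 0.20174008 0.032     ] [ 87.7   1.  -72.6]
```

View pics/w20.png

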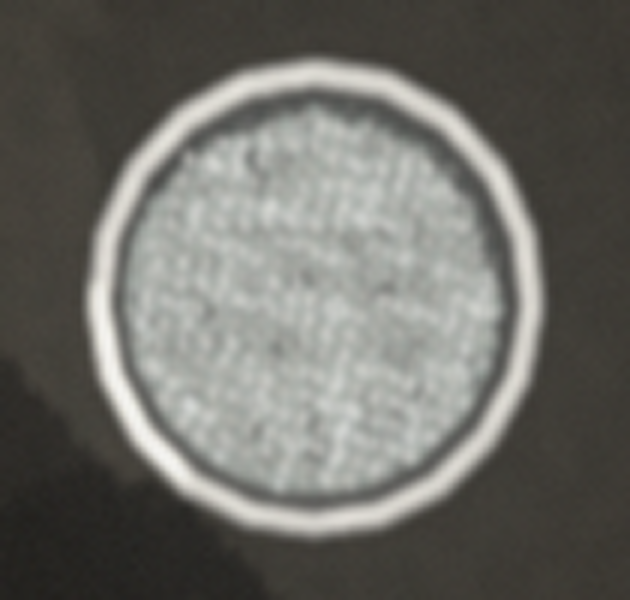

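The crop shows close grey mesh, so this is the fine sieve, centred at (252.7,84.5).

```bash
python3 -m pendant '[[0,1,-36,0],[0,0,-37,0],[30,0,0,0],[30,0,0,0],[28,0,0,0],[0,0,0,0],[0,0,0,0]]';python3 - <<'E'
from h import *
f=grab_frame("wrist"); s,p,R=tool(); print(p)
cv2.imwrite("pics/w21.png",f["img"][:,:,::-1])
print(proj(f,[.4217,.202,.032]),delta([.4217,.202,-.021]))
E
```

```text
clock: 19.55
position: [0.4216, 0.2025, 0.0605]
tool_rot: [0.702, 1.57, 0.366]
force: [-0.2, 0.8, 1.0]
grip_width: 0.0855
[0.42171981 0.20277532 0.06064865]
[250.35700032 213.52660437] [81.6 -0.8  0.2]
```

View pics/w21.png

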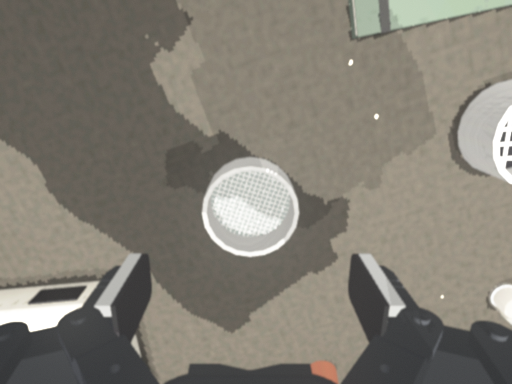

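```bash
python3 -m pendant '[[30,-1,-1,0],[30,0,0,0],[12,0,0,0],[0,0,0,0]]'; python3 -m pendant '[[5,0,0,0],[4,0,0,0],[0,0,0,0]]';  python3 -m pendant '[[0,0,0,0],[0,0,0,0],[0,0,0,0],[0,0,0,0]]' -1 40;python3 - <<'E'
from h import *
f=grab_frame("wrist"); s,p,R=tool(); print(p)
crop(f,"pics/w22.png",120,380,140,384,3)
for a in (.03,.033,.036,.04): print(a,proj(f,p-a*R[:,0]-.03*R[:,1]-.011*R[:,2]))
print(proj(f,[p[0],p[1],.032]))
E
```

```text
clock: 20.1
position: [0.4199, 0.2022, -0.0121]
tool_rot: [-2.063, 1.571, -2.398]
force: [-0.5, 0.2, -0.5]
grip_width: 0.0853
clock: 20.48
position: [0.4198, 0.2023, -0.0213]
tool_rot: [1.29, 1.571, 0.955]
force: [-0.5, 0.4, -0.5]
grip_width: 0.0852
clock: 20.98
position: [0.4198, 0.2023, -0.0211]
tool_rot: [1.019, 1.571, 0.684]
force: [-1.5, -0.6, 6.6]
grip_width: 0.0576
[ 0.41984345  0.20229052 -0.02108938]
0.03 [183.51527776 240.78544057]
0.033 [182.25106883 243.97196718]
0.036 [180.93753852 247.28281176]
0.04 [179.10432073 251.90356481]
[251.936208   293.89641168]
```

View pics/w22.png

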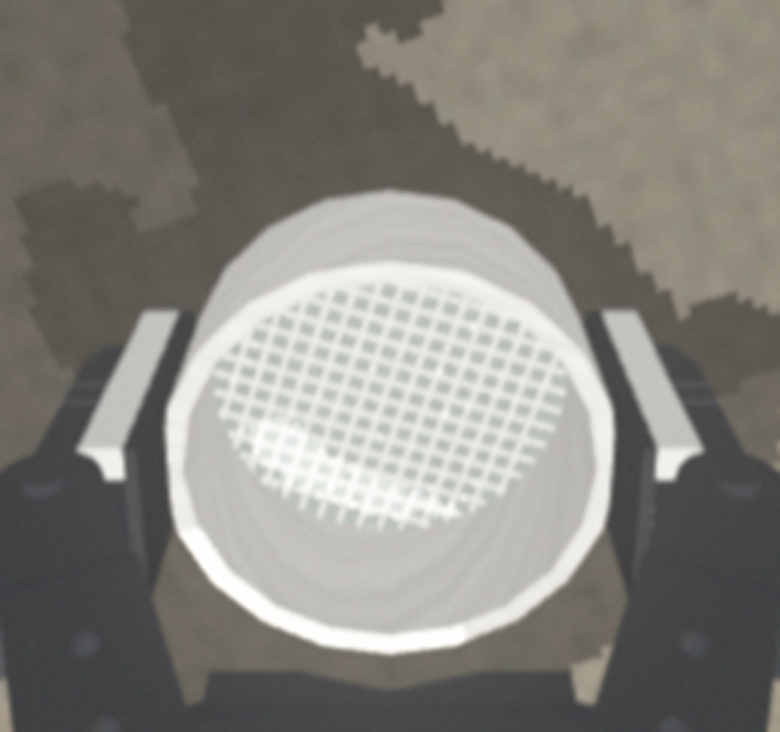

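```bash
python3 -m pendant '[[-30,0,0,0],[-40,0,0,0],[-40,0,0,0],[-40,0,0,0],[0,0,0,0],[0,0,0,0]]'
python3 - <<'E'
from h import *
f=grab_frame("wrist"); s,p,R=tool(); 
print("sieve rel", R.T@(onz(f,249.8,292.4,p[2]+.0531)-p)); print(delta([.5526,-.0186,.14]),s["grip_width"])
E
```

```text
clock: 21.78
position: [0.4195, 0.2023, 0.1283]
tool_rot: [-2.963, 1.571, 2.985]
force: [-0.0, -0.2, -1.6]
grip_width: 0.0574
sieve rel [-0.05309924 -0.00063287 -0.00033644]
[ -12.  -164.7  198.4] 0.05781876803958771
```

```bash
python3 -m pendant '[[-12,-32,40,0],[0,-33,40,0],[0,-33,40,0],[0,-33,40,0],[0,-33,38,0],[0,0,0,0],[0,0,0,0],[0,0,0,0]]'
python3 - <<'E'
from h import *
f=grab_frame("wrist"); s,p,R=tool(); print(p)
cv2.imwrite("pics/w23.png",f["img"][:,:,::-1]); q=proj(f,[.4926,.0058,.078]); print(q); u,v=map(int,q)
crop(f,"pics/w24.png",u-70,u+70,max(v-70,0),v+70,5); print(u-70,max(v-70,0))
E
```

```text
clock: 22.82
position: [0.5524, -0.0166, 0.1401]
tool_rot: [-3.044, 1.57, 2.905]
force: [0.2, -0.5, -1.3]
grip_width: 0.0574
[ 0.55251068 -0.01661804  0.14033497]
[253.6039976  101.83531869]
183 31
```

View pics/w23.png

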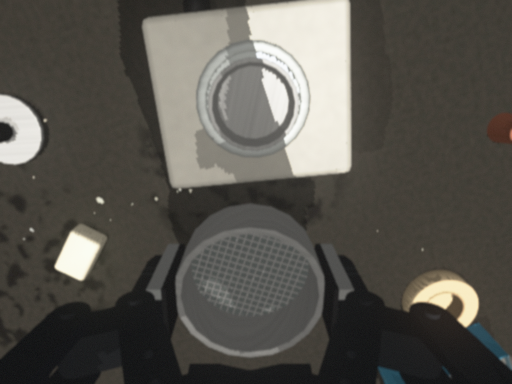

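View pics/w24.png

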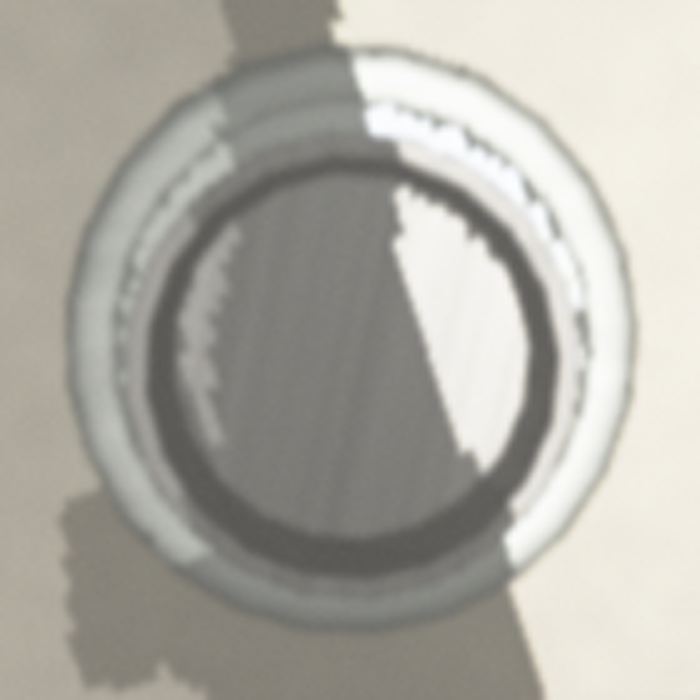

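Run:
```python
from h import *
f=grab_frame("wrist"); s,p,R=tool()
P=onz(f,253.5,104.5,.078); print(P)
T=P-R[:,1]*(-.0006)-R[:,2]*(-.0003); print(T, delta([T[0],T[1],.068]),delta([T[0],T[1],.05]))
```

```text
[0.49433842 0.00516918 0.078     ]
[0.49481827 0.00563795 0.07799992] [ 72.5   2.2 -61.9] [ 90.5   2.2 -61.9]
```

```bash
python3 -m pendant '[[0,2,-31,0],[15,0,-31,0],[30,0,0,0],[20,0,0,0],[7,0,0,0],[0,0,0,0],[0,0,0,0]]'
python3 - <<'E'
from h import *
f=grab_frame("wrist"); s,p,R=tool(); print(p,s["force"], delta([.4948,.0056,.05]))
crop(f,"pics/w25.png",120,380,140,384,3)
g=grab_frame("side"); crop(g,"pics/s9.png",200,280,150,230,8)
E
```

```text
clock: 23.8
position: [0.4954, 0.0047, 0.0693]
tool_rot: [0.46, 1.57, 0.125]
force: [-0.8, -0.2, -0.7]
grip_width: 0.0575
[0.49544896 0.00466623 0.06930749] [-0.46341438 -0.25006643 -0.32303093] [19.3  0.7 -0.9]
```

View pics/w25.png

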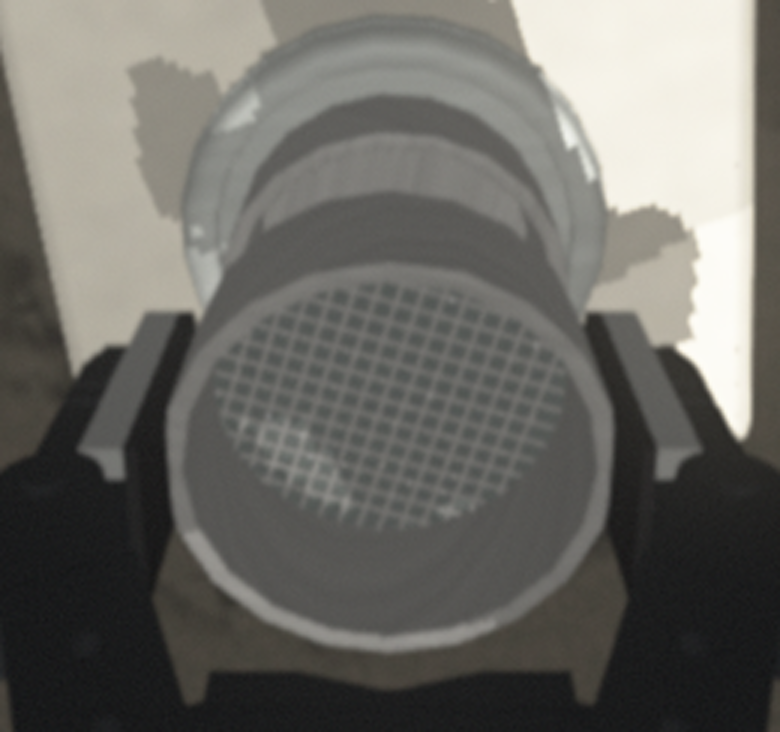

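View pics/s9.png

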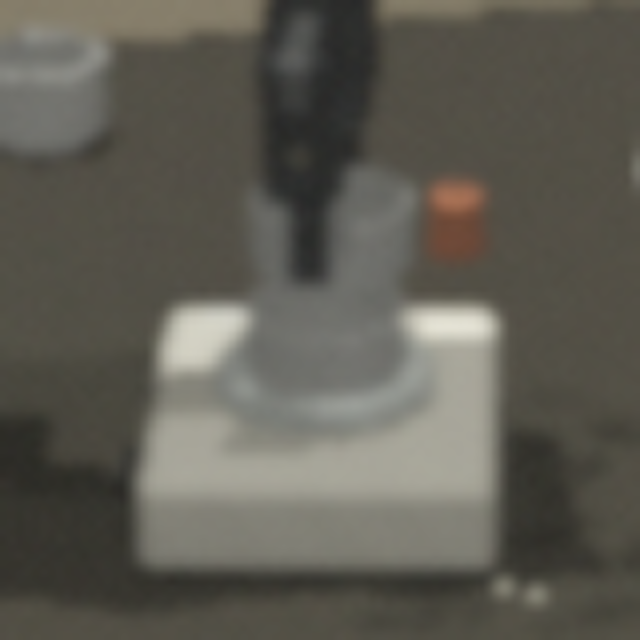

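Run:
```python
from h import *
f=grab_frame("wrist"); s,p,R=tool(); z=R[:,2]
P=np.array([.4943,.0052,.078])
for r in (.027,.03): q=proj(f,P-r*z); print(r,q,(q-[120,140])*3)
q=proj(f,P-np.array([0,0,.028])-.027*z); print((q-[120,140])*3)
```

```text
0.027 [251.8780336  188.60635883] [395.63410081 145.81907649]
0.03 [251.89523691 182.68110908] [395.68571074 128.04332723]
[394.61871669  98.45242916]
```

```bash
python3 -m pendant '[[5,1,-0.5,0],[5,0,0,0],[0,0,0,0]]'; python3 -m pendant '[[4,0,0,0],[0,0,0,0]]';python3 -m pendant '[[3,0,0,0],[0,0,0,0]]'; python3 -m pendant '[[1,0,0,0],[0,0,0,0]]'; python3 -m pendant '[[1,0,0,0],[0,0,0,0]]'
```

```text
clock: 24.32
position: [0.4945, 0.0057, 0.0581]
tool_rot: [-2.649, 1.57, -2.984]
force: [0.2, -0.5, -0.6]
grip_width: 0.058
clock: 24.58
position: [0.4947, 0.0056, 0.0543]
tool_rot: [-2.541, 1.57, -2.876]
force: [-0.0, 0.4, -1.3]
grip_width: 0.0577
clock: 24.82
position: [0.4947, 0.0057, 0.0514]
tool_rot: [-2.717, 1.57, -3.051]
force: [-1.5, -0.7, -0.9]
grip_width: 0.0573
clock: 25.08
position: [0.4948, 0.0057, 0.0506]
tool_rot: [-2.489, 1.571, -2.824]
force: [-0.4, 0.6, -1.1]
grip_width: 0.0576
clock: 25.32
position: [0.4949, 0.0057, 0.0499]
tool_rot: [0.974, 1.57, 0.639]
force: [-2.8, 0.4, 9.1]
grip_width: 0.0576
```

Contact came at z≈0.050, the fully seated height. Release and look.

```bash
python3 -m pendant '[[-0.6,0,0,0],[0,0,0,0]]'; python3 -m pendant '[[0,0,0,0],[0,0,0,0],[0,0,0,0],[0,0,0,0]]' 1; python3 -m pendant '[[-20,0,0,0],[-40,0,0,0],[-40,0,0,0],[0,0,20,0],[0,0,20,0],[0,0,0,0],[0,0,0,0]]';python3 - <<'E'
from h import *
f=grab_frame("wrist"); s,p,R=tool(); print(p,s["force"])
P=[.4948,.0056,.103]; q=proj(f,P); print(q); u,v=map(int,q)
crop(f,"pics/w26.png",u-70,u+70,max(v-70,0),v+70,5); print(u-70,max(v-70,0))
g=grab_frame("side"); crop(g,"pics/s10.png",200,280,150,230,8)
E
```

```text
clock: 25.58
position: [0.4949, 0.0057, 0.0502]
tool_rot: [-0.203, 1.571, -0.537]
force: [0.6, -0.7, -1.1]
grip_width: 0.0576
clock: 26.08
position: [0.4948, 0.0057, 0.0502]
tool_rot: [-2.234, 1.571, -2.569]
force: [0.0, 0.8, -0.4]
grip_width: 0.0854
clock: 26.95
position: [0.532, -0.0074, 0.15]
tool_rot: [-2.776, 1.57, -3.111]
force: [-0.4, 0.1, 0.2]
grip_width: 0.0854
[ 0.53198475 -0.00726957  0.15003322] [ 0.46823949  0.14522485 -0.11347983]
[251.18324947 143.61926728]
181 73
```

View pics/w26.png

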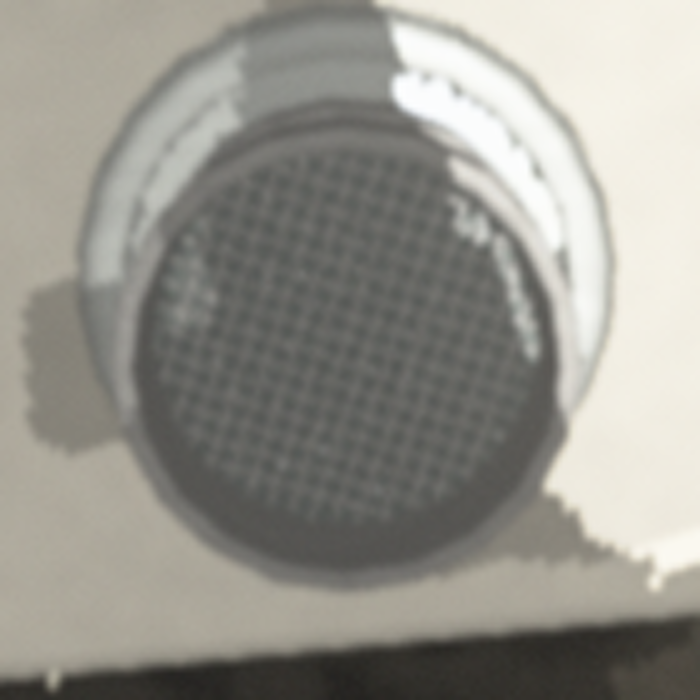

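View pics/s10.png

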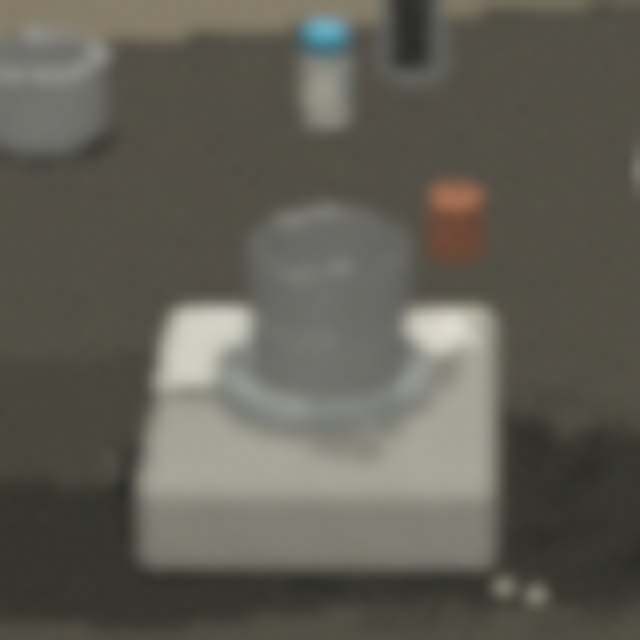

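Fine sieve seated flush: rim at (250,145) against (251,144) predicted, and the side view shows a level, straight stack. Now the coarse sieve.

```bash
python3 -m pendant '[[-2,54,-25,0],[-2,54,-25,0],[-2,54,-25,0],[-2,54,-25,0],[-2,54,-25,0],[0,53,-26,0],[0,0,0,0],[0,0,0,0]]';python3 - <<'E'
from h import *
f=grab_frame("wrist"); s,p,R=tool(); print(p)
cv2.imwrite("pics/w27.png",f["img"][:,:,::-1])
print(proj(f,[.43,.371,.042]))
E
```

```text
clock: 28.05
position: [0.4958, 0.3468, 0.16]
tool_rot: [-1.571, 1.57, -1.906]
force: [0.2, -0.6, 0.8]
grip_width: 0.0853
[0.49625245 0.34616527 0.1602519 ]
[252.52528142  88.17582442]
```

View pics/w27.png

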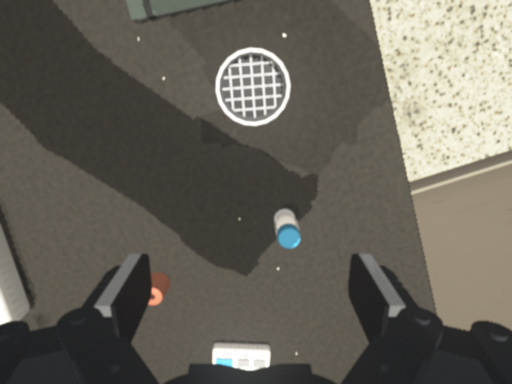

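Run:
```python
from h import *
f=grab_frame("wrist")
X=onz(f,253,87,.042); print(X, delta([X[0],X[1],.06]))
```

```text
[0.42971115 0.37112818 0.042     ] [100.3   1.8 -71.3]
```

```bash
python3 -m pendant '[[0,2,-36,0],[0,0,-36,0],[35,0,0,0],[35,0,0,0],[25,0,0,0],[0,0,0,0],[0,0,0,0]]';python3 - <<'E'
from h import *
f=grab_frame("wrist"); s,p,R=tool(); print(p)
cv2.imwrite("pics/w28.png",f["img"][:,:,::-1])
print(proj(f,[.4297,.3711,.042]),delta([.4297,.3711,-.016]))
E
```

```text
clock: 29.02
position: [0.4295, 0.3725, 0.0663]
tool_rot: [1.037, 1.57, 0.701]
force: [0.4, -0.1, 0.6]
grip_width: 0.0854
[0.42955205 0.3728246  0.06647042]
[248.91592583 216.7504972 ] [82.5 -1.7  0.7]
```

View pics/w28.png

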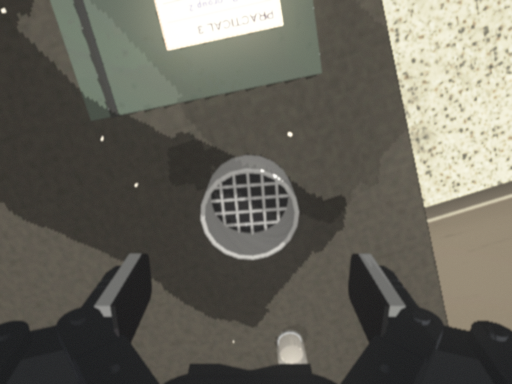

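```bash
python3 -m pendant '[[30,-1,0,0],[30,0,0,0],[12,0,0,0],[0,0,0,0]]'; python3 -m pendant '[[6,0,0,0],[4,0,0,0],[0,0,0,0]]';  python3 -m pendant '[[0,0,0,0],[0,0,0,0],[0,0,0,0],[0,0,0,0]]' -1 40;python3 - <<'E'
from h import *
f=grab_frame("wrist"); s,p,R=tool(); print(p)
crop(f,"pics/w29.png",120,380,140,384,3)
print(proj(f,[p[0],p[1],.042]))
E
```

```text
clock: 29.58
position: [0.4287, 0.3718, -0.0065]
tool_rot: [-1.408, 1.571, -1.743]
force: [-0.2, -0.0, 1.3]
grip_width: 0.0854
clock: 29.95
position: [0.4285, 0.3718, -0.0168]
tool_rot: [-1.994, 1.571, -2.329]
force: [0.4, -0.5, -0.4]
grip_width: 0.0855
clock: 30.45
position: [0.4286, 0.3719, -0.0163]
tool_rot: [1.239, 1.57, 0.904]
force: [-1.9, -1.2, 8.0]
grip_width: 0.0581
[ 0.42861448  0.37195481 -0.01632919]
[252.15132793 302.34237037]
```

View pics/w29.png

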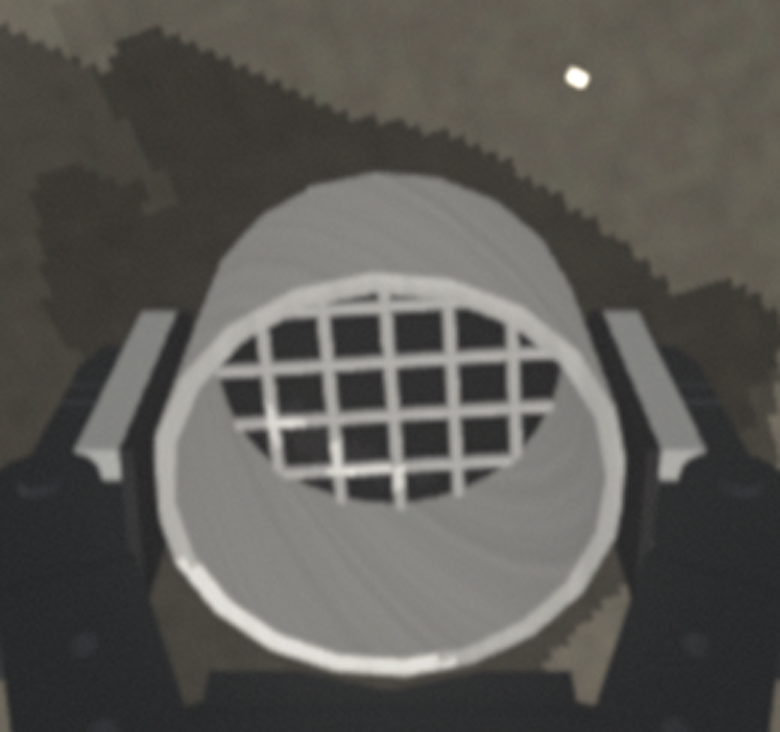

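```bash
python3 -m pendant '[[-30,0,0,0],[-50,0,0,0],[-50,0,0,0],[-50,0,0,0],[0,0,0,0],[0,0,0,0]]'
python3 - <<'E'
from h import *
f=grab_frame("wrist"); s,p,R=tool(); 
print("rel", R.T@(onz(f,250.2,297.8,p[2]+.0583)-p)); print(delta([.5546,-.0166,.175]),s["grip_width"])
E
```

```text
clock: 31.25
position: [0.4281, 0.3717, 0.1627]
tool_rot: [-2.402, 1.57, -2.737]
force: [0.4, -0.7, -1.1]
grip_width: 0.0583
rel [-0.05829838 -0.00048849 -0.0015537 ]
[ -12.5 -325.   247.1] 0.05829842750695362
```

```bash
python3 -m pendant '[[-12,-46,35,0],[0,-46,35,0],[0,-46,35,0],[0,-47,35,0],[0,-47,36,0],[0,-47,36,0],[0,-46,35,0],[0,0,0,0],[0,0,0,0],[0,0,0,0]]'
python3 - <<'E'
from h import *
f=grab_frame("wrist"); s,p,R=tool(); print(p,s["grip_width"])
cv2.imwrite("pics/w30.png",f["img"][:,:,::-1]); q=proj(f,[.4948,.0056,.103]); print(q); u,v=map(int,q)
crop(f,"pics/w31.png",u-60,u+60,max(v-60,0),v+60,6); print(u-60,max(v-60,0))
E
```

```text
clock: 32.55
position: [0.5545, -0.015, 0.1746]
tool_rot: [-2.986, 1.57, 2.964]
force: [-0.3, -0.6, -1.5]
grip_width: 0.0582
[ 0.55468052 -0.01507112  0.17481834] 0.05802662058687198
[251.02309574 101.64213948]
191 41
```

View pics/w30.png

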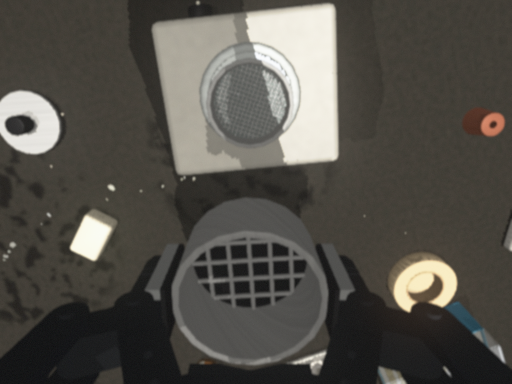

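View pics/w31.png

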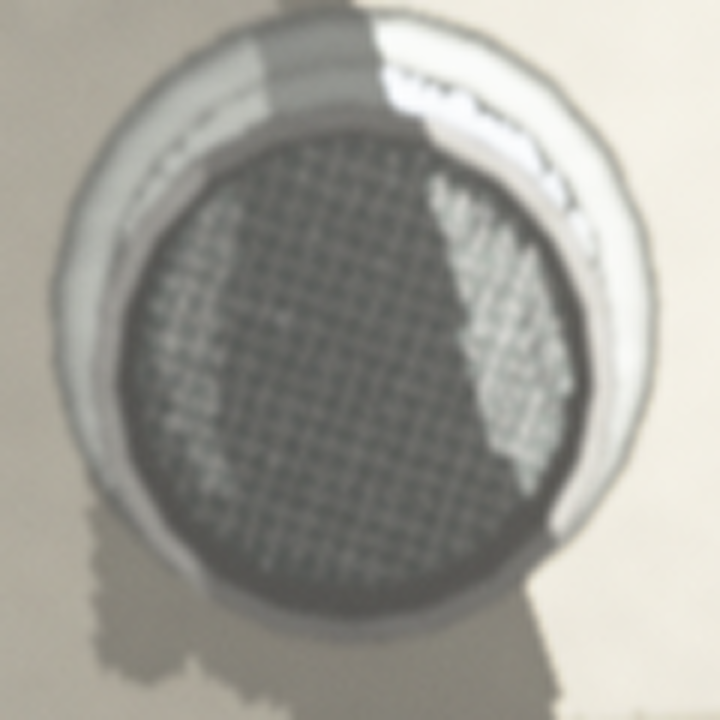

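Run:
```python
from h import *
f=grab_frame("wrist"); s,p,R=tool()
P=onz(f,250.25,103.25,.103); print(P)
T=P-R[:,1]*(-.0005)-R[:,2]*(-.0012); print(T, delta([T[0],T[1],.098]),delta([T[0],T[1],.0797]))
```

```text
[0.49577004 0.00473863 0.103     ]
[0.49706757 0.00481863 0.10299943] [ 77.    0.1 -61. ] [ 95.3   0.1 -61. ]
```

```bash
python3 -m pendant '[[0,0,-30,0],[17,0,-31,0],[30,0,0,0],[20,0,0,0],[10,0,0,0],[0,0,0,0],[0,0,0,0]]'
python3 - <<'E'
from h import *
f=grab_frame("wrist"); s,p,R=tool(); print(p,s["force"], delta([.4970,.0048,.0797])); z=R[:,2]
crop(f,"pics/w32.png",120,380,140,384,3)
P=np.array([.4958,.0047,.103])
for r in (.027,.03): q=proj(f,P-r*z); print(r,q,(q-[120,140])*3)
g=grab_frame("side"); crop(g,"pics/s11.png",200,280,150,230,8)
E
```

```text
clock: 33.52
position: [0.4978, 0.0038, 0.0989]
tool_rot: [0.447, 1.57, 0.112]
force: [0.2, 0.0, -1.0]
grip_width: 0.0585
[0.49777373 0.00385136 0.09885566] [-0.54815202 -0.61847142  0.44932327] [19.2  0.6 -1.1]
0.027 [251.84209124 183.86734043] [395.52627371 131.60202129]
0.03 [251.85885574 178.05816281] [395.57656723 114.17448844]
```

View pics/w32.png

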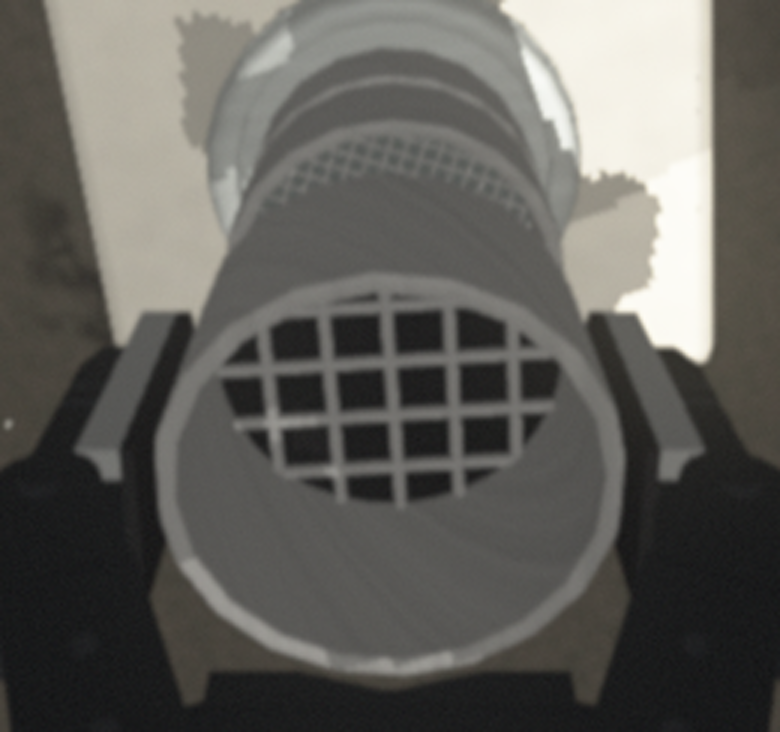

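View pics/s11.png

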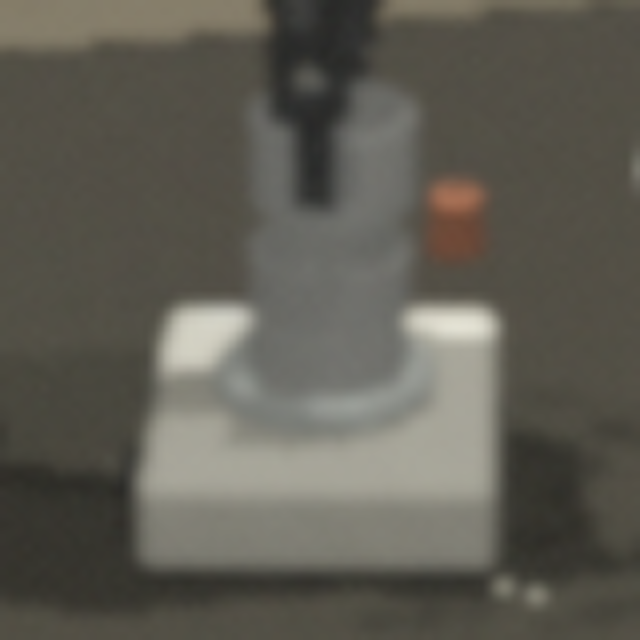

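```bash
python3 -m pendant '[[5,1,-1,0],[5,0,0,0],[0,0,0,0]]'; python3 -m pendant '[[4,0,0,0],[0,0,0,0]]';python3 -m pendant '[[3,0,0,0],[0,0,0,0]]'; python3 -m pendant '[[1,0,0,0],[0,0,0,0]]'; python3 -m pendant '[[1,0,0,0],[0,0,0,0]]'
```

```text
clock: 34.0
position: [0.4964, 0.005, 0.0877]
tool_rot: [-2.648, 1.57, -2.983]
force: [-0.3, 0.2, -0.0]
grip_width: 0.0578
clock: 34.25
position: [0.4966, 0.005, 0.0839]
tool_rot: [-2.578, 1.57, -2.913]
force: [0.3, 0.2, -1.5]
grip_width: 0.0583
clock: 34.5
position: [0.4966, 0.005, 0.081]
tool_rot: [-2.605, 1.571, -2.94]
force: [0.3, -0.2, -1.4]
grip_width: 0.0582
clock: 34.75
position: [0.4967, 0.005, 0.0802]
tool_rot: [-0.306, 1.571, -0.641]
force: [-0.0, 0.4, -0.6]
grip_width: 0.0584
clock: 35.0
position: [0.4969, 0.005, 0.0797]
tool_rot: [0.754, 1.57, 0.42]
force: [-3.3, -1.0, 11.2]
grip_width: 0.0583
```

Seated at the expected height of 0.0797. Release and check.

```bash
python3 -m pendant '[[-0.6,0,0,0],[0,0,0,0]]'; python3 -m pendant '[[0,0,0,0],[0,0,0,0],[0,0,0,0],[0,0,0,0]]' 1; python3 -m pendant '[[-20,0,0,0],[-40,0,0,0],[-40,0,0,0],[-10,0,20,0],[0,0,20,0],[0,0,0,0],[0,0,0,0]]';python3 - <<'E'
from h import *
f=grab_frame("wrist"); s,p,R=tool(); print(p,s["force"])
P=[.4958,.0050,.138]; q=proj(f,P); print(q); u,v=map(int,q)
cv2.imwrite("pics/w33.png",f["img"][:,:,::-1])
g=grab_frame("side"); crop(g,"pics/s12.png",200,280,150,230,8)
E
```

```text
clock: 35.25
position: [0.4968, 0.005, 0.0798]
tool_rot: [0.003, 1.571, -0.332]
force: [0.0, -0.1, -0.3]
grip_width: 0.0583
clock: 35.75
position: [0.4968, 0.005, 0.0798]
tool_rot: [-0.314, 1.571, -0.649]
force: [0.8, -0.1, -0.6]
grip_width: 0.0853
clock: 36.62
position: [0.5339, -0.008, 0.1895]
tool_rot: [-2.735, 1.57, -3.07]
force: [-0.2, -1.1, 0.6]
grip_width: 0.0851
[ 0.53387349 -0.00796154  0.18960374] [0.55056388 0.04113603 0.03736196]
[250.80255169 140.93266346]
```

View pics/w33.png

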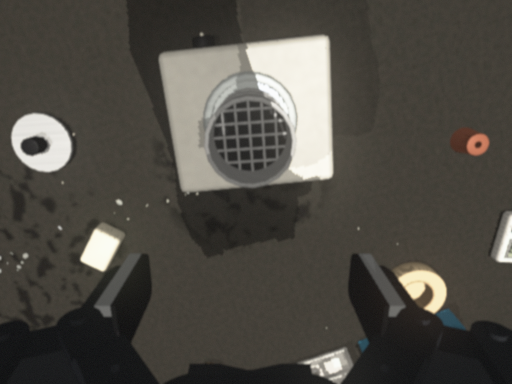

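View pics/s12.png

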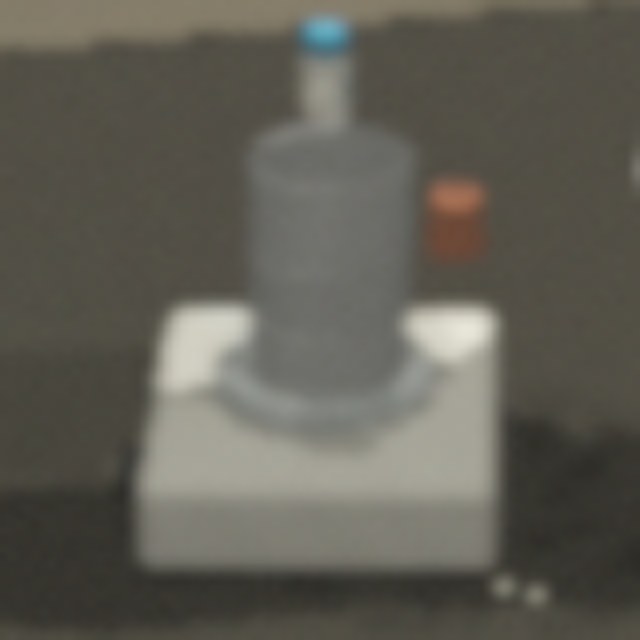

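Coarse sieve seated, rim centred at (250,140) as predicted, tower straight. Now the lid.

```bash
python3 -m pendant '[[0,-53,14,0],[0,-53,14,0],[10,-53,14,0],[20,-52,12,0],[0,0,0,0],[0,0,0,0]]';python3 - <<'E'
from h import *
f=grab_frame("wrist"); s,p,R=tool(); print(p)
q=proj(f,[.45,-.202,.012]);print(q); u,v=map(int,q); u0=u-60;v0=max(v-60,0)
crop(f,"pics/w34.png",u0,u+60,v0,v0+120,6);print(u0,v0)
E
```

```text
clock: 37.48
position: [0.5161, -0.2246, 0.1598]
tool_rot: [2.352, 1.57, 2.017]
force: [0.4, 0.1, 0.7]
grip_width: 0.0856
[ 0.51643999 -0.22404525  0.15996144]
[250.19925436  87.33830387]
190 27
```

View pics/w34.png

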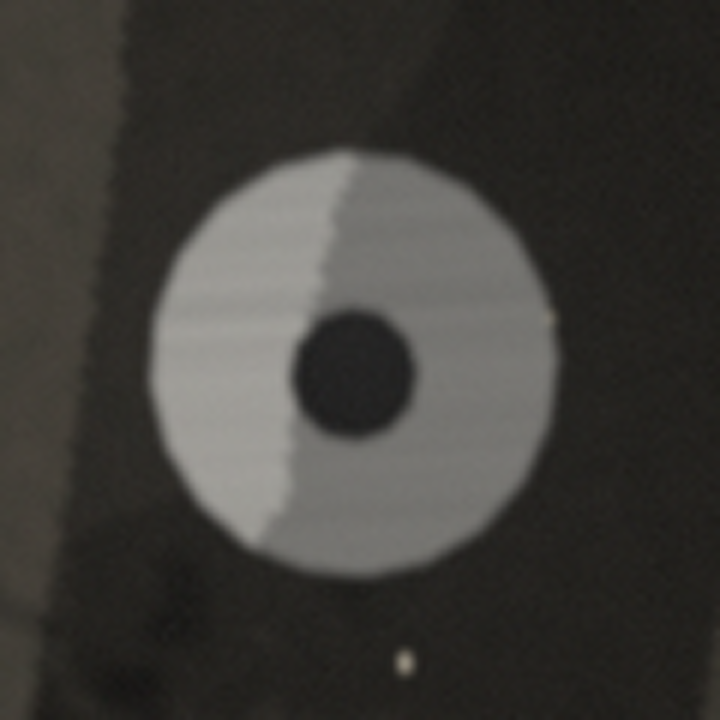

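Run:
```python
from h import *
f=grab_frame("wrist")
A=onz(f,249.1,87.6,.012); B=onz(f,249,89.3,.032); print(A,B); X=(A+B)/2; print(delta([X[0],X[1],.05]),delta([X[0],X[1],-.01]))
```

```text
[ 0.45030939 -0.20250041  0.012     ] [ 0.45088973 -0.20277093  0.032     ]
[110.1  -1.6 -69.4] [170.1  -1.7 -69.4]
```

```bash
python3 -m pendant '[[0,-2,-35,0],[0,0,-35,0],[40,0,0,0],[40,0,0,0],[30,0,0,0],[0,0,0,0],[0,0,0,0]]' 0.2
python3 - <<'E'
from h import *
f=grab_frame("wrist"); s,p,R=tool(); print(p)
cv2.imwrite("pics/w35.png",f["img"][:,:,::-1]); print(proj(f,[.4506,-.2026,.032]),delta([.4506,-.2026,-.01]))
E
```

```text
clock: 38.45
position: [0.4501, -0.2038, 0.051]
tool_rot: [0.068, 1.57, -0.266]
force: [-0.2, 0.1, 0.8]
grip_width: 0.0511
[ 0.45029095 -0.20394012  0.05117149]
[253.37604952 219.42282238] [61.2  1.4 -0.3]
```

View pics/w35.png

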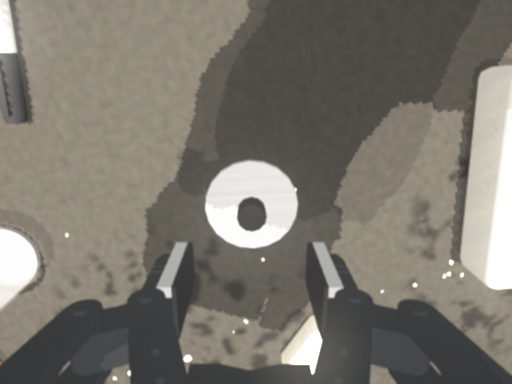

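```bash
python3 -m pendant '[[25,1,-1,0],[20,0,0,0],[10,0,0,0],[0,0,0,0]]'; python3 -m pendant '[[3,0,0,0],[3,0,0,0],[0,0,0,0]]'
python3 - <<'E'
from h import *
f=grab_frame("wrist"); s,p,R=tool(); print(p)
crop(f,"pics/w36.png",120,380,140,384,3)
g=grab_frame("side"); crop(g,"pics/s13.png",200,280,200,280,8)
E
```

```text
clock: 39.0
position: [0.449, -0.2028, -0.0048]
tool_rot: [0.072, 1.571, -0.263]
force: [-0.3, 0.4, 0.1]
grip_width: 0.0513
clock: 39.38
position: [0.4488, -0.2028, -0.0111]
tool_rot: [-0.027, 1.571, -0.362]
force: [-0.2, -0.6, -0.8]
grip_width: 0.0512
[ 0.44884042 -0.20276355 -0.01108593]
```

View pics/w36.png

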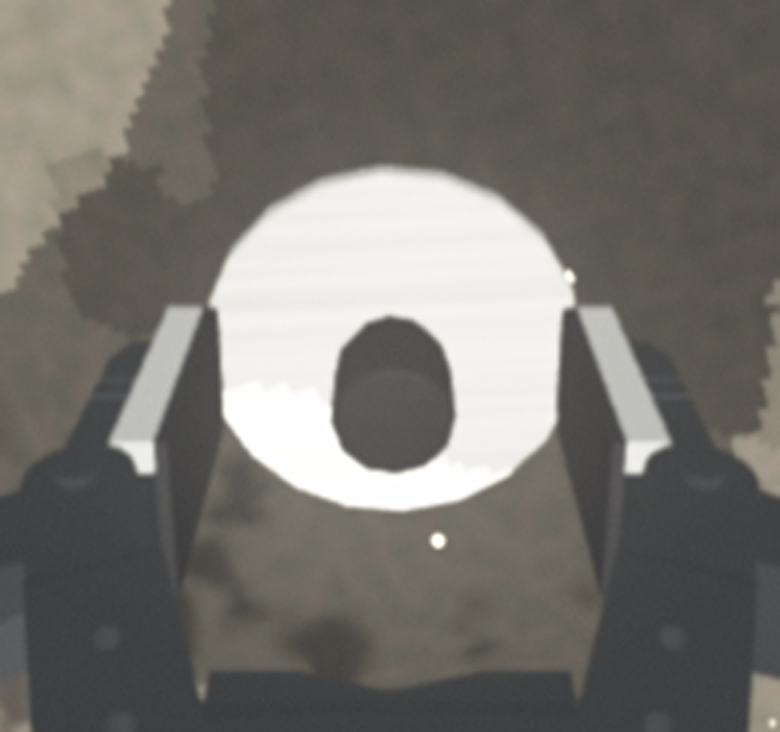

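View pics/s13.png

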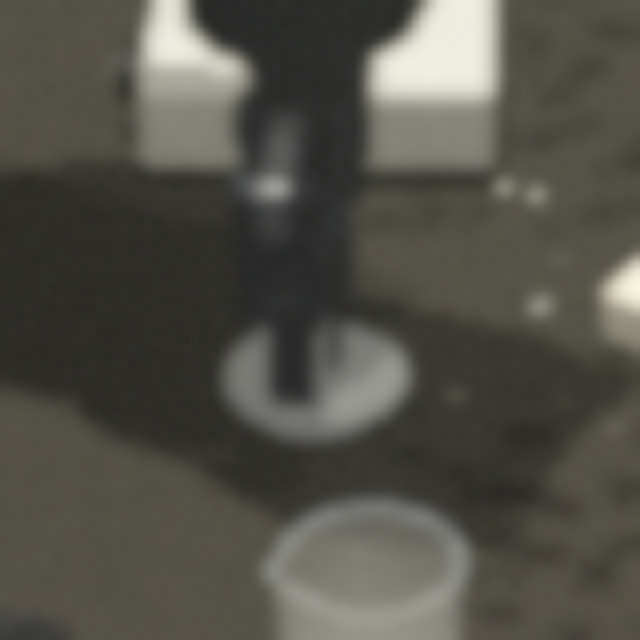

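Run:
```python
from h import *
f=grab_frame("wrist"); s,p,R=tool()
print(proj(f,[p[0],p[1],.032])); X=onz(f,251.3,280.3,.032); print(X,(R.T@(X-p))[1:])
A=onz(f,120+393/3,140+337/3,.012);print(A,(R.T@(A-p))[1:])
```

```text
[251.80657855 279.27428572]
[ 0.44922703 -0.20314724  0.032     ] [-0.00021102  0.0004954 ]
[ 0.44731973 -0.20253832  0.012     ] [-0.0002617  -0.00150806]
```

Both the knob and the disc are within 1.5 mm of the tool axis, so I close on the knob.

```bash
python3 -m pendant '[[0,0,0,0],[0,0,0,0],[0,0,0,0],[0,0,0,0]]' -1 40
python3 - <<'E'
from h import *
f=grab_frame("wrist"); s,p,R=tool(); print(p)
crop(f,"pics/w37.png",120,380,140,384,3)
for a in (.025,.028,.031,.034): print(a,proj(f,p-a*R[:,0]-.009*R[:,1]-.011*R[:,2]))
E
```

```text
clock: 40.02
position: [0.4488, -0.2028, -0.011]
tool_rot: [0.14, 1.571, -0.195]
force: [-0.9, -0.3, 4.9]
grip_width: 0.0163
[ 0.44881566 -0.20279942 -0.01101859]
0.025 [231.80404911 235.76234598]
0.028 [231.47403819 238.75687734]
0.031 [231.13155884 241.86454763]
0.034 [230.77589085 245.09189221]
```

View pics/w37.png

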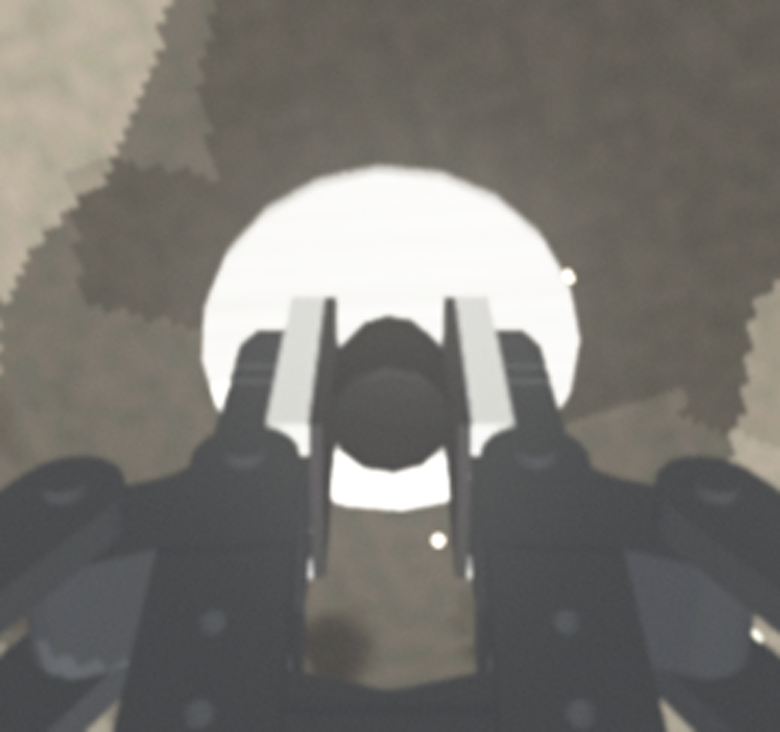

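```bash
python3 -m pendant '[[-30,0,0,0],[-50,0,0,0],[-50,0,0,0],[-50,0,0,0],[-20,0,0,0],[0,0,0,0],[0,0,0,0]]'
python3 - <<'E'
from h import *
f=grab_frame("wrist"); s,p,R=tool(); print(s["grip_width"],s["force"],delta([.5565,-.016,.205]))
crop(f,"pics/w38.png",120,380,140,384,3)
g=grab_frame("side"); crop(g,"pics/s14.png",180,300,120,260,5)
E
```

```text
clock: 40.95
position: [0.4484, -0.2025, 0.188]
tool_rot: [-3.104, 1.57, 2.845]
force: [-0.1, -0.1, -1.0]
grip_width: 0.0159
0.01634337044433951 [-0.82739607 -0.42385827 -0.4016257 ] [-17.3 211.7  40.9]
```

View pics/w38.png

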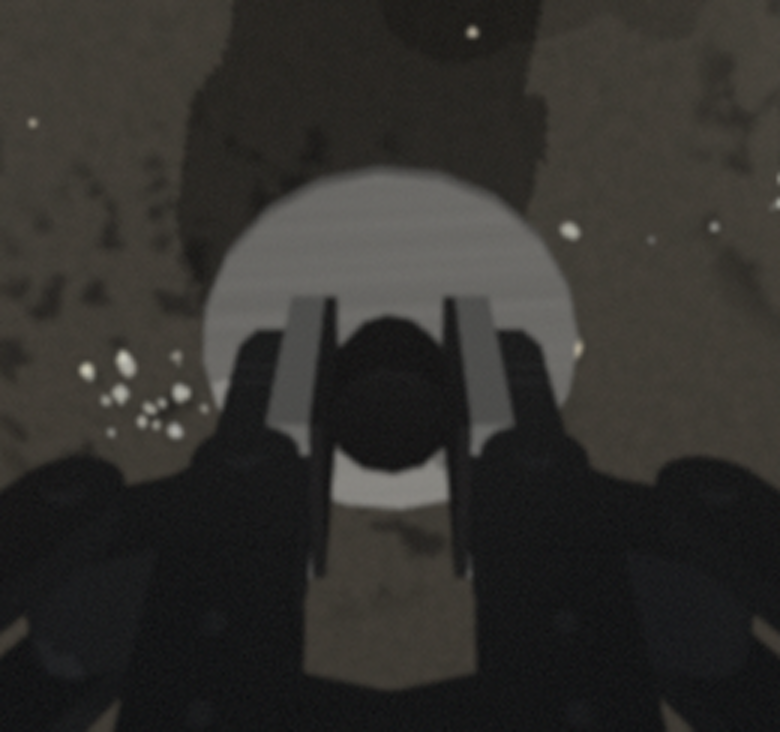

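View pics/s14.png

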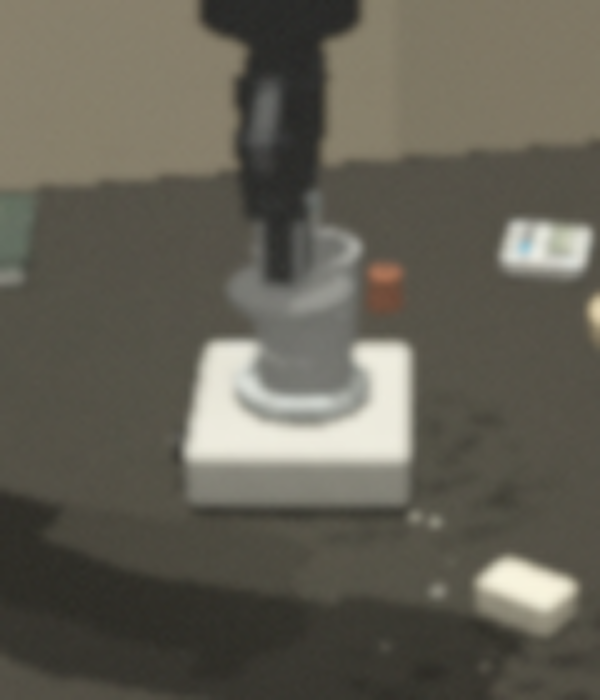

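Lid held level. On to the view pose above the tower.

```bash
python3 -m pendant '[[-17,20,40,0],[0,48,1,0],[0,48,0,0],[0,48,0,0],[0,48,0,0],[0,0,0,0],[0,0,0,0],[0,0,0,0]]'
python3 - <<'E'
from h import *
f=grab_frame("wrist"); s,p,R=tool(); print(p,s["grip_width"])
cv2.imwrite("pics/w39.png",f["img"][:,:,::-1]); q=proj(f,[.4962,.0050,.138]); print(q); u,v=map(int,q)
crop(f,"pics/w40.png",u-60,u+60,max(v-60,0),max(v-60,0)+120,6); print(u-60,max(v-60,0))
E
```

```text
clock: 42.05
position: [0.5568, -0.0173, 0.2056]
tool_rot: [-2.146, 1.57, -2.482]
force: [0.2, -0.1, -0.9]
grip_width: 0.016
[ 0.55689262 -0.01713563  0.20566713] 0.015878741879000884
[252.62685719  99.95216929]
192 39
```

View pics/w39.png

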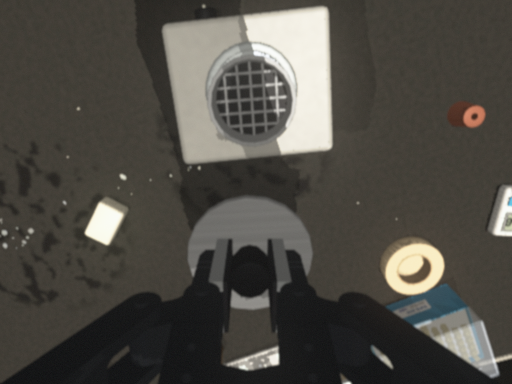

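View pics/w40.png

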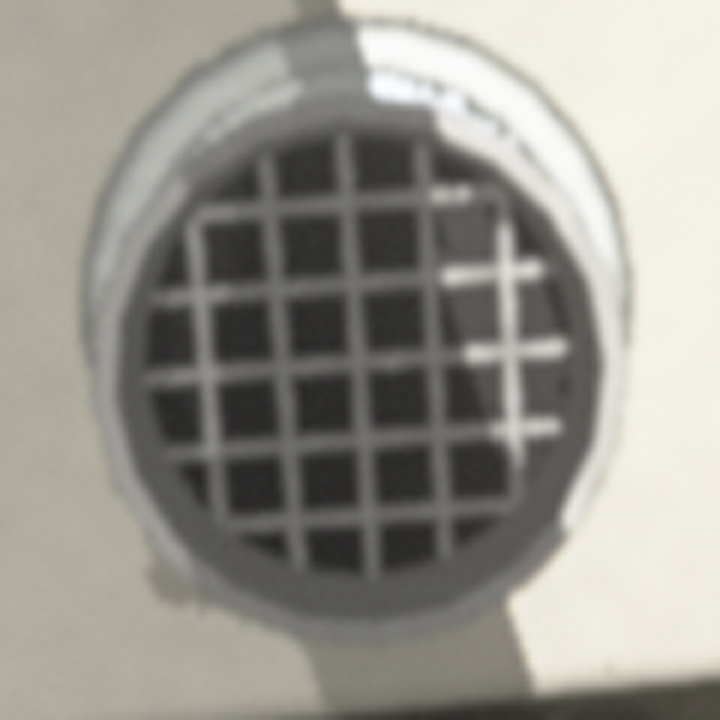

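Run:
```python
from h import *
f=grab_frame("wrist"); s,p,R=tool()
P=onz(f,252.4,101.5,.138); print(P)
T=P-R[:,1]*(-.0002)-R[:,2]*(-.0005); print(T, delta([T[0],T[1],.14]),delta([T[0],T[1],.12]))
```

```text
[0.49719724 0.00464715 0.138     ]
[0.49773523 0.00467094 0.1379999 ] [ 65.8   0.9 -63.1] [ 85.8   0.9 -63.1]
```

```bash
python3 -m pendant '[[0,1,-32,0],[15,0,-31,0],[30,0,0,0],[20,0,0,0],[0,0,0,0],[0,0,0,0]]'
python3 - <<'E'
from h import *
f=grab_frame("wrist"); s,p,R=tool(); print(p,s["force"], delta([.4977,.0047,.12])); z=R[:,2]
crop(f,"pics/w41.png",120,380,140,384,3)
P=np.array([.4972,.0046,.138])
for r in (.027,.03): q=proj(f,P-r*z); print(r,q,(q-[120,140])*3)
g=grab_frame("side"); crop(g,"pics/s15.png",200,280,130,210,8)
E
```

```text
clock: 42.9
position: [0.4984, 0.0053, 0.1415]
tool_rot: [0.361, 1.57, 0.026]
force: [0.2, -0.3, -0.0]
grip_width: 0.0165
[0.49851328 0.00539028 0.14165787] [-0.70080262  0.11473967 -0.62745543] [21.7 -0.9 -0.6]
0.027 [249.39869457 181.62456868] [388.19608372 124.87370603]
0.03 [249.40071207 176.05531895] [388.20213622 108.16595685]
```

View pics/w41.png

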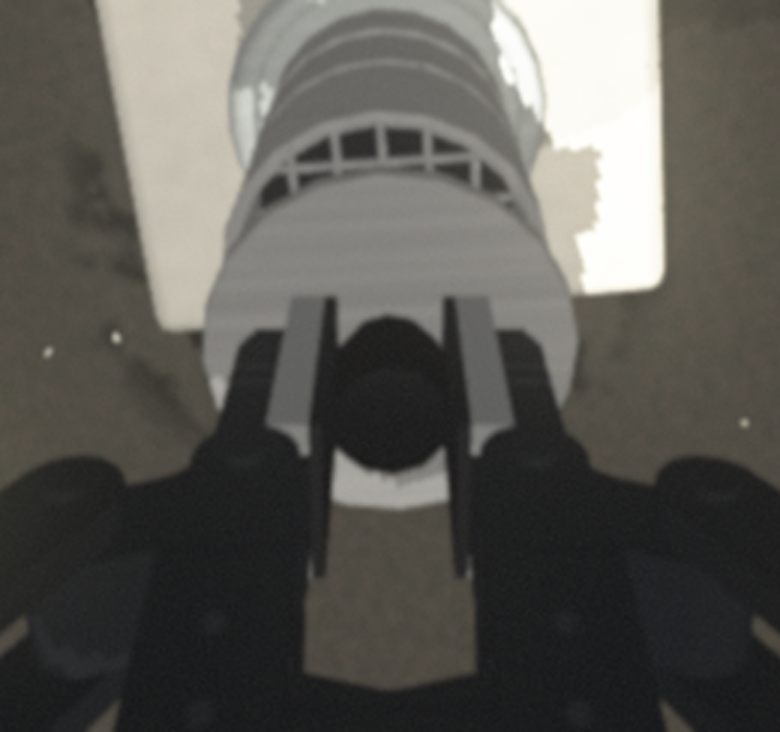

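View pics/s15.png

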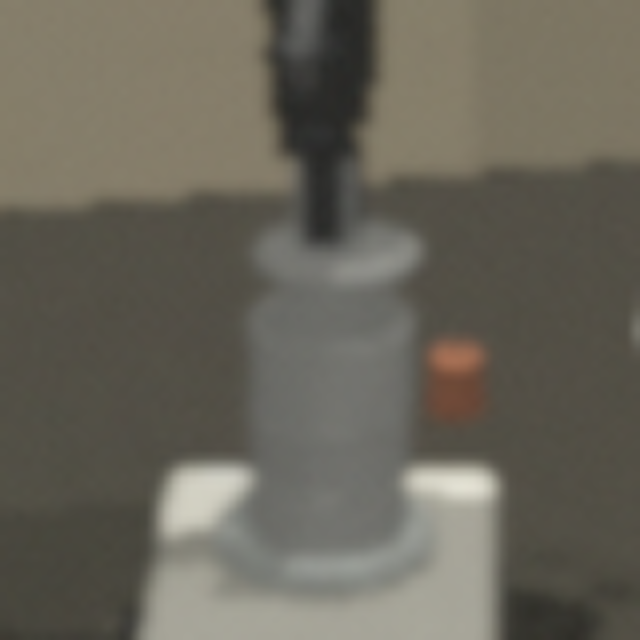

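```bash
python3 -m pendant '[[7,-1,-0.4,0],[6,0,0,0],[0,0,0,0]]'; python3 -m pendant '[[4,0,0,0],[0,0,0,0]]';python3 -m pendant '[[3,0,0,0],[0,0,0,0]]'; python3 -m pendant '[[1,0,0,0],[0,0,0,0]]'; python3 -m pendant '[[1,0,0,0],[0,0,0,0]]'
```

```text
clock: 43.38
position: [0.497, 0.0048, 0.1273]
tool_rot: [-2.556, 1.57, -2.891]
force: [0.1, 0.3, 0.1]
grip_width: 0.016
clock: 43.62
position: [0.4972, 0.0048, 0.1235]
tool_rot: [-2.575, 1.57, -2.91]
force: [-0.5, -0.4, -1.0]
grip_width: 0.0161
clock: 43.88
position: [0.4972, 0.0048, 0.1206]
tool_rot: [-2.611, 1.571, -2.945]
force: [-1.0, -0.1, -0.6]
grip_width: 0.0164
clock: 44.12
position: [0.4975, 0.0048, 0.12]
tool_rot: [0.541, 1.57, 0.206]
force: [-0.4, -0.3, 4.0]
grip_width: 0.016
clock: 44.38
position: [0.498, 0.0048, 0.1198]
tool_rot: [0.587, 1.569, 0.252]
force: [-3.8, -0.5, 21.7]
grip_width: 0.016
```

Seated at 0.120 as expected. I relieve the force, release, and check.

```bash
python3 -m pendant '[[-1.2,0,0,0],[0,0,0,0]]'; python3 -m pendant '[[0,0,0,0],[0,0,0,0],[0,0,0,0],[0,0,0,0]]' 0.6; python3 -m pendant '[[-20,0,0,0],[-40,0,0,0],[-20,0,0,0],[-10,0,20,0],[0,0,30,0],[0,0,0,0],[0,0,0,0]]';python3 - <<'E'
from h import *
f=grab_frame("wrist"); s,p,R=tool(); print(p,s["force"])
print(proj(f,[.4975,.0047,.163]),proj(f,[.4975,.0047,.143]))
cv2.imwrite("pics/w42.png",f["img"][:,:,::-1])
g=grab_frame("side"); cv2.imwrite("pics/s16.png",cv2.resize(g["img"][130:320,140:360,::-1],None,fx=3.5,fy=3,interpolation=3))
crop(g,"pics/s17.png",200,280,130,210,8)
E
```

```text
clock: 44.62
position: [0.4973, 0.0049, 0.12]
tool_rot: [0.633, 1.571, 0.298]
force: [1.0, 0.2, 2.8]
grip_width: 0.0166
clock: 45.12
position: [0.4973, 0.0049, 0.12]
tool_rot: [-2.389, 1.571, -2.724]
force: [-0.7, -1.0, -0.7]
grip_width: 0.0686
clock: 46.0
position: [0.544, -0.0116, 0.2097]
tool_rot: [-2.729, 1.57, -3.064]
force: [-0.4, 0.4, -0.1]
grip_width: 0.0682
[ 0.54392475 -0.01140056  0.20984059] [-0.54509102  0.17089133  0.12533374]
[251.32406222 127.92691433] [251.19260927 123.54909075]
```

View pics/w42.png

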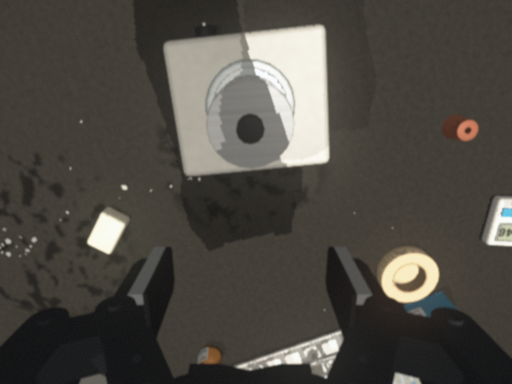

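View pics/s17.png

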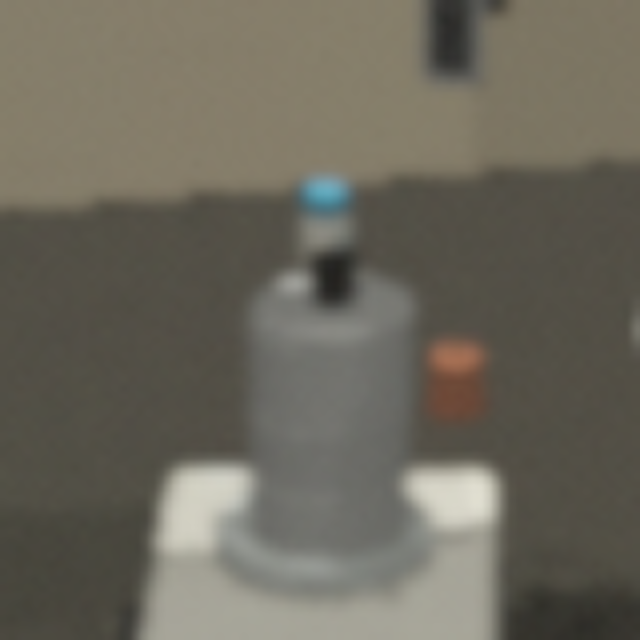

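View pics/s16.png

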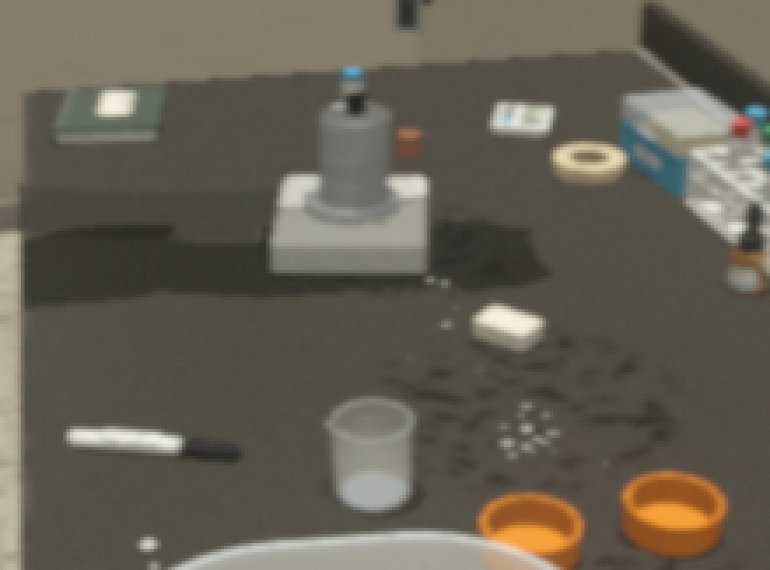

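The tower is complete, with the lid flush (knob at (250,128) against (251,128) predicted). The vial, stopper, wax block and beaker stand where they were, and the gripper is clear of everything. Handing in.

```bash
python3 -c "
from workcell import job_done
print(job_done())"
```

```text
the job is handed in; nothing more can be done
None
```

The sieve tower is built on the shaker and handed in at about 46 s of the 112 s: steel pan, fine sieve, coarse sieve, then lid, each released. No verdict came back.

- **Height:** each part met contact within about 0.5 mm of its calculated seated height. TCP z was 0.0275 for the pan, 0.050 for the fine sieve, 0.080 for the coarse sieve and 0.120 for the lid.
- **Position:** after each release the rim or knob lay within about 1–2 mm of where I predicted it. The last side picture shows a straight, level tower.
- **Other objects:** the beaker, vial, wax block and stopper were not touched and look unmoved by eye.

**What failed or disagreed**
- The first two grips on the pan closed inside it without moving it, because the fingertips sit about 27–40 mm behind the reported TCP, depending on opening. I measured this in the pictures and gripped lower.
- The top camera put the seat about 4 mm nearer the base than the wrist camera did. I used the wrist value, which matched a second wrist look at the lip from lower down.
- The pan settled about 1.8 mm off the seat centre I had measured, within the 8 mm allowed.
- Pressing the lid home peaked at about 22 N on the wrist, well under the limit.

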